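# Fit an intake spacer and hold the carburettor against it

### The arm

A 6-joint arm with a two-finger parallel gripper is mounted at the origin on the work surface. World frame = base frame: x ahead of the robot, y to its left, z up, the work surface at z = 0. Lengths are in m, angles in rad, forces in N, time in s.
With the tool pointing down it reaches from about 0.35 to 0.875 m from the base axis. Payload 15.5 kg.
Tool frame: the origin (TCP) lies between the finger pads; the fingertips stand 19 mm ahead of it and the grasp point (between the pads) is the TCP; y points along the fingers, z is the direction in which the jaws open and shut, and the axes are right-handed (so a half turn about y gives the same grasp; the last joint's range is limited). The gripper opens to 85 mm and grips with 20 to 120 N. Pads are 22 mm wide; open, the fingers measure 114 mm over their backs; the gripper's body (76 mm by 85 mm) begins 54 mm behind the grasp point. The pads swing forward as they close: fully open they stand 13 mm farther back than shut.
Start: joints at [1.244, 0.494, 1.345, -0, 1.302, -0.096], TCP at [0.143, 0.608, 0.25] pointing down, gripper open.
Joint ranges: [-2.91, 2.91], [-0.82, 2.16], [0.22, 2.67], [-1.22, 4.37], [0.12, 2.79], [-3.08, 3.08]. Speed limits (rad/s): [1.89, 1.89, 2.57, 3.01, 3.01, 3.01].

### API

Orientations are given as a rotation vector (axis times angle).
In Python, from station import r, viewer gives the robot as it stands.
- The arm moves only by the tool move_arm, never from a script. Its argument "plan" is a list of rows, each a list of 5 numbers: the shift along the tool's x, y, z in mm, then the turn about the tool's y in rad, then the opening, from 0 (shut) to 1 (fully open). A call has 1 to 10 rows; each row is the pose to reach, as a shift and turn from the pose measured when the call began, along the tool's axes at that moment; what a row does not reach only later rows make up. A row lasts 1/12 s, in which the tool goes at most 41.7 mm and 7.16 degrees, less where a joint would pass 70% of its speed; a pose out of reach is approached as far as the arm can. A call with a gripper value outside its range is refused whole. The fingers move at their own pace and stop on an object; "squeeze" is the grip in N (left out, the last holds). Time passes only in rows, so rows that repeat a pose let the fingers close. It gives the time, the measured TCP pose, the force and the opening at its end, in the units of the state.
- r.sense(): the state, without advancing time (a new reading comes with each control period).
- viewer.snapshot(name): name is "side" or "top"; returns a dict with "img" (400x640x3 uint8, red, green, blue), "K" (3x3 intrinsics, pixels), "k1" (the pictures are not rectified: a ray, as slopes to the right and down, at radius r is drawn at 1 + k1 r^2 times it, then the intrinsics apply), "xyz" and "rotation" of the camera in the world. Camera axes: x right, y down, z forward; pixel columns grow to the right and rows downward; lengths in m; the calibration is good to about 2 mm. A picture is of the moment at which its call begins. There is no depth.
- r.sign_off(): hands the job in, once; it reports no verdict.
The state is a dict: "clock": time; "joint_positions": joint angles; "qvel": joint speeds; "tau": joint torques, N m; "position": TCP position; "ee_rot": TCP orientation; "contact_force": force on the tool from outside, world axes, zero at the start; "ft_torque": the same for the moment, N m; "finger_gap": opening from 0.0 (shut) to 1.0 (fully open).
Only numpy, scipy, OpenCV 4.12 (cv2) and the standard library are available. Lean on these libraries where they do the work, as an engineer would, in place of code of your own. Each camera call takes 0.05 s, during which the arm holds its last target.

### The job

Stand the toppled intake spacer upright, tongue at the top, and lower it into the gap between cylinder flange and carburettor on whichever of the two fitting stands has a gap wide enough for it, so that it stands on that stand's base plate in front of the port. Then push that carburettor from behind against its spring until the spacer is squeezed flush between carburettor and flange, and finish while still holding it pressed. Leave the oil bottle, the piston and the bolt jar where they are.

Things in the scene. Friction and masses are not known exactly. Their poses are not given: they have to be found in the camera images.
- spacer_mid (a point): Centre of the loose black plastic spacer (about 110 g): 22 mm thick (its x), 88 mm tall (its z, tongue end +z, this point 44 mm from either end). Lower 52 mm are 44 mm wide (its y), the tongue above 28 mm. It starts toppled on one long 22 mm wide edge (this point 22 mm above the bench), x level, tongue pointing roughly to the robot's left (+y).
- stand_open: Fixed stand with the wide gap, on the robot's left or right. Steel base plate 90 mm (x) by 190 mm (y), 8 mm thick; origin at the centre of its underside. Finned cylinder on the -y half, its flange face at y = -15 mm, 56 mm wide, top 50 mm above the bench; sliding carburettor on the +y half, 52 mm wide, front face at y = +15 mm when released, top 51 mm above the bench. z is up.
- stand_open_gap (a point): Middle of the gap of stand_open, on top of its base plate (8 mm above the bench); axes as stand_open. The gap is 30 mm wide along y, open at the top and at both x ends.
- carb_slide (a joint): How far the carburettor of stand_open is pushed towards its flange (along the stand's -y), m: 0 released, 0.028 at most; with the spacer clamped in the gap about 0.008. A spring pushes it back: 4 N at 0, 5.6 N at 0.008; it returns when let go.
- carb_rear (a point): Middle of the flat steel rear face of that carburettor, the face to push (50 mm wide, 42 mm high, 30 mm above the bench at this point, 50 mm behind the carburettor's front face); it faces the stand's +y. The base plate reaches 30 mm further behind it.
- stand_tight: The other stand, same shape and axes, but its carburettor is bolted fast and its gap is only 12 mm wide: too narrow for the spacer.
- oil_bottle: White oil bottle standing on the left, 66 mm across, 190 mm tall; origin at the centre of its underside. Leave alone.
- piston: Aluminium piston standing at the back of the bench, 52 mm across, 46 mm tall; origin at the centre of its underside. Leave alone.
- bolt_jar: Glass jar with steel cap standing on the left, 64 mm across, 75 mm tall; origin at the centre of its underside. Leave alone.
Things that resemble listed ones, but are neither listed nor needed, are in the scene too. Of the things that look like the part that bears spacer_mid, the middle-sized one is meant.

How it is judged:
By the outcome, as a careful person would: the job done as asked, in the order asked, and still so for the second after the job is handed in, while the arm keeps its last pose, push and grip.
It also fails if it takes over 72 s, if anything falls off the work surface, if the arm or the gripper's body presses on something with over 40 N, if the wrist force passes 120 N, or if a joint passes its speed limit or range.

## Working session

There is one attempt and no reset: what is moved stays moved. The work goes in short steps, Python scripts to look and compute and a tool call to move; the robot and the scene stay as the last step left them, time stands still between calls to the robot, and variables do not carry over. Pictures are saved under pics/ and viewed, and the job is handed in when it is done.

Besides the shell and the picture viewer there is one more tool, called after "Call:" by a JSON object that holds its "method" and its "body". move_arm: Moves the arm, as the interface text tells. Its arguments: {"type":"object","properties":{"plan":{"type":"array"},"squeeze":{"type":"number"}},"required":["plan"]}

```bash
ls; mkdir -p pics; cat > h.py <<'E'
import numpy as np, cv2
from scipy.spatial.transform import Rotation as R
from station import r, viewer
def snap(n,f):
    s=viewer.snapshot(n); cv2.imwrite('pics/'+f+'.png',s['img'][:,:,::-1]); 
    np.savez('pics/'+f+'.npz',**{k:np.array(v) for k,v in s.items()}); return s
def load(f): return dict(np.load('pics/'+f+'.npz'))
def rot(s):
    a=np.array(s['rotation'],float)
    return a if a.shape==(3,3) else R.from_rotvec(a).as_matrix()
def ray(s,u,v):
    K=s['K']; xd=(u-K[0,2])/K[0,0]; yd=(v-K[1,2])/K[1,1]; x,y=xd,yd
    for _ in range(50):
        f=1+float(s['k1'])*(x*x+y*y); x,y=xd/f,yd/f
    return np.array(s['xyz']),rot(s)@np.array([x,y,1.])
def atz(s,u,v,z):
    o,d=ray(s,u,v); return o+d*(z-o[2])/d[2]
def proj(s,P):
    c=rot(s).T@(np.array(P)-s['xyz']); x,y=c[0]/c[2],c[1]/c[2]; f=1+float(s['k1'])*(x*x+y*y)
    K=s['K']; return np.array([K[0,0]*x*f+K[0,2],K[1,1]*y*f+K[1,2]])
def crop(f,x0,y0,x1,y1,k,out):
    im=cv2.imread('pics/'+f+'.png')[y0:y1,x0:x1]; cv2.imwrite('pics/'+out+'.png',cv2.resize(im,None,fx=k,fy=k,interpolation=cv2.INTER_CUBIC))
E
python3 - <<'E'
from h import *
for n in('top','side'):
    s=snap(n,n+'0'); print(n,s['K'],s['k1'],s['xyz'],s['rotation'])
print(r.sense())
E
```

```text
pics
top [[416.93781548   0.         324.89530651]
 [  0.         416.93781548 201.36089398]
 [  0.           0.           1.        ]] -0.07984388949405638 [0.34689556 0.15628323 1.1270528 ] [-2.16953694  2.14068835 -0.18555481]
side [[394.74811127   0.         317.6482138 ]
 [  0.         394.74811127 201.62803191]
 [  0.           0.           1.        ]] -0.06527566208864412 [ 0.34930214 -0.57492478  0.76309299] [-2.33796582  0.25229606 -0.13057578]
{'clock': 0.1, 'joint_positions': array([ 1.24449778e+00,  4.94111286e-01,  1.34602226e+00, -1.62435795e-05,
        1.30249720e+00, -9.55092112e-02]), 'qvel': array([-0.00106212, -0.00065584, -0.00240425, -0.00080139, -0.00060012,
        0.00012912]), 'tau': array([ 3.30010371e-03, -8.83591032e+01, -3.84564078e+01,  1.06710075e-05,
        5.29123965e-03, -4.41011281e-07]), 'position': array([0.142884  , 0.6081624 , 0.24978183]), 'ee_rot': array([-1.56421094,  0.18136973, -0.1810518 ]), 'contact_force': array([ 0.8401335 ,  0.64868921, -0.47710691]), 'ft_torque': array([ 0.00908838, -0.0210147 ,  0.03554212]), 'finger_gap': 0.9989927157664854}
```

View pics/top0.png

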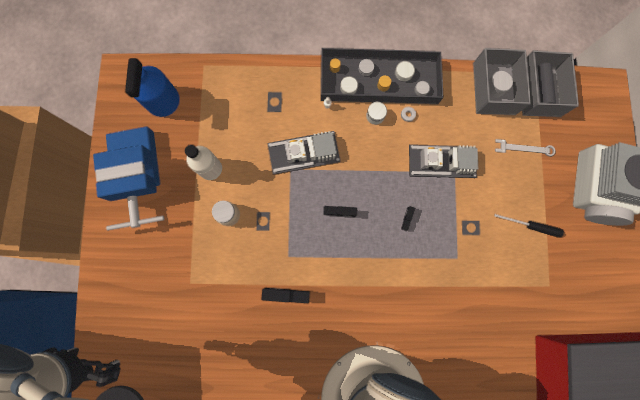

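View pics/side0.png

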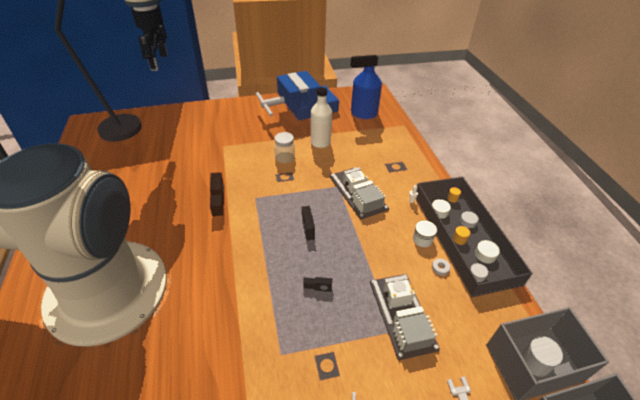

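```bash
python3 - <<'E'
from h import *
crop('top0',255,120,345,180,8,'c_standL'); crop('top0',400,130,490,190,8,'c_standR')
crop('top0',310,190,440,240,6,'c_sp'); crop('top0',250,275,330,315,8,'c_sp3')
crop('side0',290,190,350,310,5,'c_sps')
s=load('top0')
for n,p in dict(A=(340,211),B=(408,218),C=(286,296)).items(): print(n,atz(s,*p,0.03))
for p in [(269,142),(340,160),(410,145),(478,176)]: print(atz(s,*p,0.03))
E
```

```text
A [0.48569347 0.09087937 0.03      ]
B [ 0.46945967 -0.0909409   0.03      ]
C [0.26253988 0.228811   0.03      ]
[0.67177196 0.28513751 0.03      ]
[0.62473294 0.09171279 0.03      ]
[ 0.67084513 -0.10044648  0.03      ]
[ 0.58765265 -0.28779825  0.03      ]
```

View pics/c_sp.png

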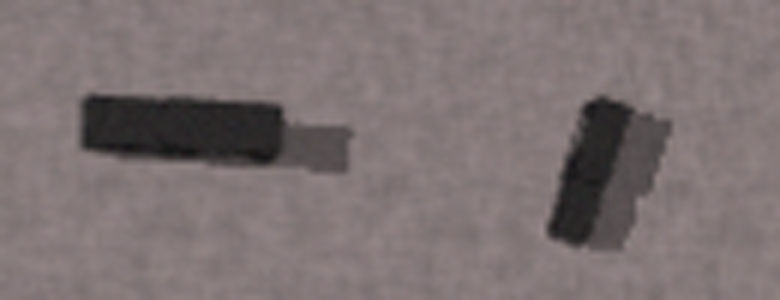

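View pics/c_sp3.png

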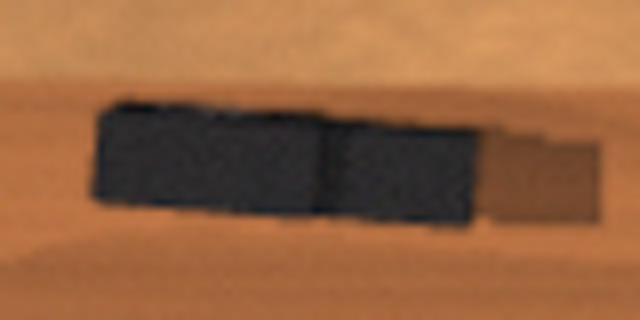

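View pics/c_sps.png

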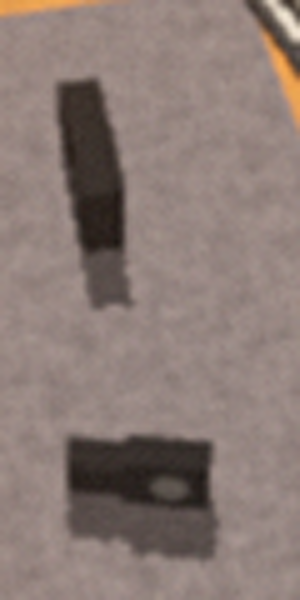

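View pics/c_standL.png

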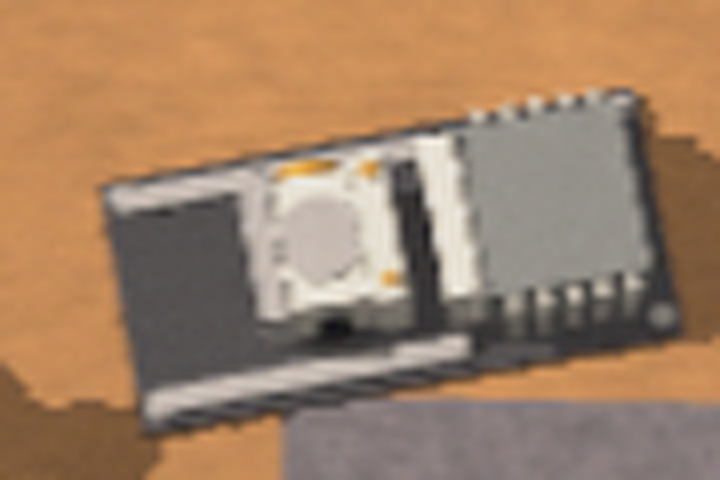

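View pics/c_standR.png

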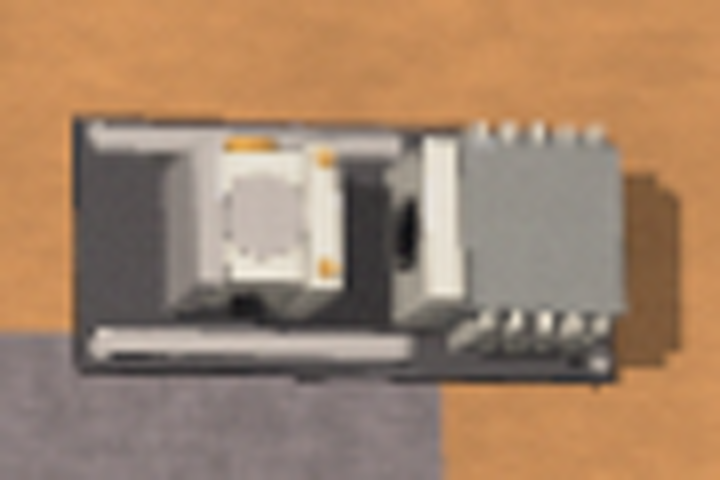

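```bash
python3 - <<'E'
from h import *
s=load('top0')
f=lambda x,y,k,x0,y0,z: atz(s,x/k+x0-0.5+0.5/k,y/k+y0-0.5+0.5/k,z)[:2].round(4)
print('A low end',f(282,103,6,310,190,.044),f(278,160,6,310,190,.044),'tongue',f(84,95,6,310,190,.036),f(82,150,6,310,190,.036))
print('plate',[f(x,y,8,400,130,.008) for x,y in[(75,118),(75,378),(614,385)]])
print('flange top front edge',f(424,136,8,400,130,.05),f(430,322,8,400,130,.05)) 
print('carb top front',f(340,150,8,400,130,.051),f(342,290,8,400,130,.051))
g=lambda x,y,k,x0,y0,z: atz(load('side0'),x/k+x0-0.5+0.5/k,y/k+y0-0.5+0.5/k,z)[:2].round(4)
print('side A', g(78,190,5,290,190,.044),g(122,183,5,290,190,.044),g(58,88,5,290,190,.036),g(100,80,5,290,190,.036))
crop('side0',365,265,445,360,7,'c_sR'); crop('side0',295,200,325,250,16,'c_A')
E
```

```text
A low end [0.4958 0.0481] [0.4707 0.0499] tongue [0.4992 0.1348] [0.4748 0.1353]
plate [array([ 0.6793, -0.1026]), array([ 0.5863, -0.1006]), array([ 0.5876, -0.2916])]
flange top front edge [ 0.6634 -0.2127] [ 0.5989 -0.2122]
carb top front [ 0.6575 -0.1831] [ 0.609  -0.1821]
side A [0.4738 0.0536] [0.4958 0.0536] [0.4791 0.1318] [0.5016 0.1331]
```

View pics/c_sR.png

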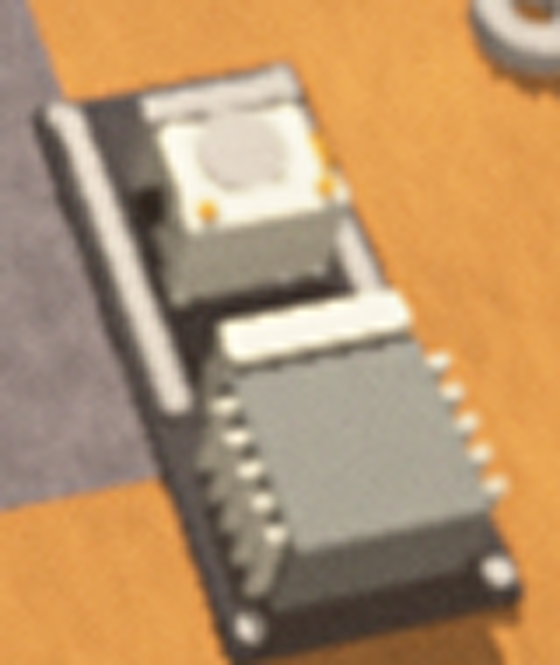

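View pics/c_A.png

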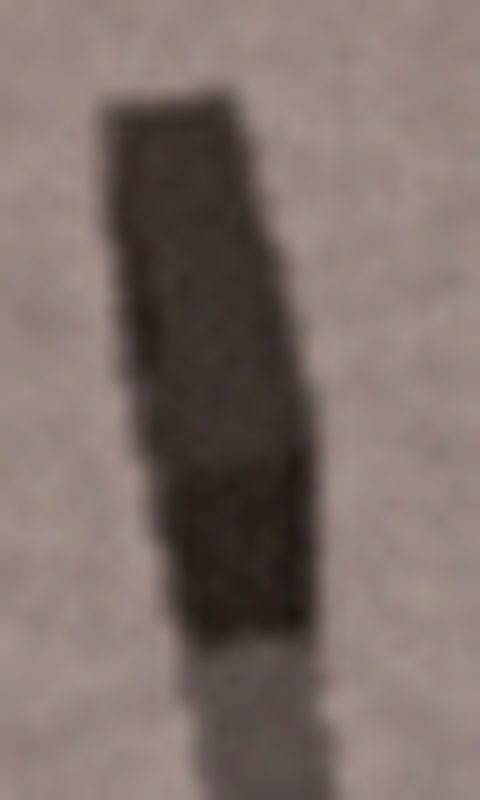

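```bash
cat >> h.py <<'E'
def go(tx,ty,tz,yaw=None):
    """shift in tool axes mm to world target; yaw = desired world angle of jaw axis (mod pi)"""
    q=r.sense(); M=R.from_rotvec(q['ee_rot']).as_matrix()
    d=M.T@(np.array([tx,ty,tz])-q['position'])*1000
    print('pos',q['position'].round(4),'F',q['contact_force'].round(1),'gap',round(q['finger_gap'],3),'t',round(q['clock'],2),'j',q['joint_positions'].round(2))
    print('axes\n',M.round(3)); print('shift',d.round(1))
    if yaw is not None:
        j=M[:,2]; cur=np.arctan2(j[1],j[0])
        dl=(yaw-cur+np.pi/2)%np.pi-np.pi/2
        ax=M[:,1][2]; print('turn about tool y',(dl*np.sign(ax)).round(3),'or',((dl-np.sign(dl)*np.pi)*np.sign(ax)).round(3))
E
python3 -c "
from h import *
go(.4885,.1415,.12,-.05)"
```

```text
pos [0.1429 0.6082 0.2498] F [ 0.8  0.6 -0.5] gap 0.999 t 0.1 j [ 1.24  0.49  1.35 -0.    1.3  -0.1 ]
axes
 [[ 0.973 -0.     0.229]
 [-0.229 -0.001  0.973]
 [-0.    -1.    -0.001]]
shift [ 443.2  130.1 -375.1]
turn about tool y 1.39 or -1.752
```

Call:
{"method": "move_arm", "body": {"plan": [[44,0,-37,0.12,1],[88,0,-75,0.24,1],[132,0,-112,0.36,1],[177,0,-150,0.48,1],[221,0,-187,0.6,1],[266,0,-225,0.72,1],[310,20,-262,0.84,1],[355,50,-300,0.96,1],[399,80,-337,1.08,1],[443,110,-375,1.2,1]], "squeeze": 20}}

```text
clock: 0.93
position: [0.3879, 0.2772, 0.2059]
ee_rot: [-1.27, 1.109, -1.111]
contact_force: [1.3, 0.6, -0.2]
finger_gap: 0.999
```

```bash
python3 -c "
from h import *
go(.4885,.1415,.043,-.05)"
```

```text
pos [0.3879 0.2772 0.2059] F [ 1.3  0.6 -0.2] gap 0.999 t 0.93 j [ 0.5   0.34  1.76 -0.    1.04  0.36]
axes
 [[ 0.134  0.001  0.991]
 [-0.991 -0.     0.134]
 [ 0.001 -1.     0.001]]
shift [147.8 163.1  81.4]
turn about tool y 0.184 or -2.958
```

Call:
{"method": "move_arm", "body": {"plan": [[37,10,20,0.1,0.8],[75,40,41,0.184,0.6],[112,70,61,0.184,0.5],[148,85,81,0.184,0.5],[148,90,81,0.184,0.5],[148,90,81,0.184,0.5]]}}

```text
clock: 1.43
position: [0.4895, 0.1378, 0.1133]
ee_rot: [-1.186, 1.249, -1.249]
contact_force: [-1.0, -0.8, 0.4]
finger_gap: 0.5
```

```bash
python3 -c "
from h import *
go(.4885,.1415,.043,-.05)
snap('top','t1');snap('side','s1')
crop('top','x',0,0,0,0) if 0 else None
crop('side1' if 0 else 's1',240,110,380,250,5,'s1c');crop('t1',290,160,400,250,6,'t1c')"
```

```text
pos [0.4895 0.1378 0.1133] F [-1.  -0.8  0.4] gap 0.5 t 1.43 j [ 0.16  0.52  1.78 -0.    0.84  0.21]
axes
 [[-0.053 -0.002  0.999]
 [-0.999 -0.001 -0.053]
 [ 0.002 -1.    -0.002]]
shift [-3.8 70.3 -1.1]
turn about tool y -0.003 or 3.138
```

View pics/s1c.png

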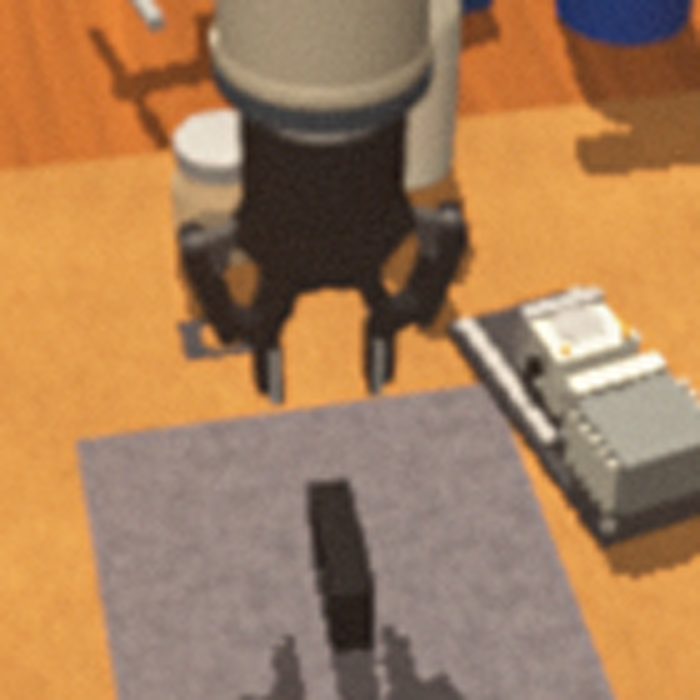

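View pics/t1c.png

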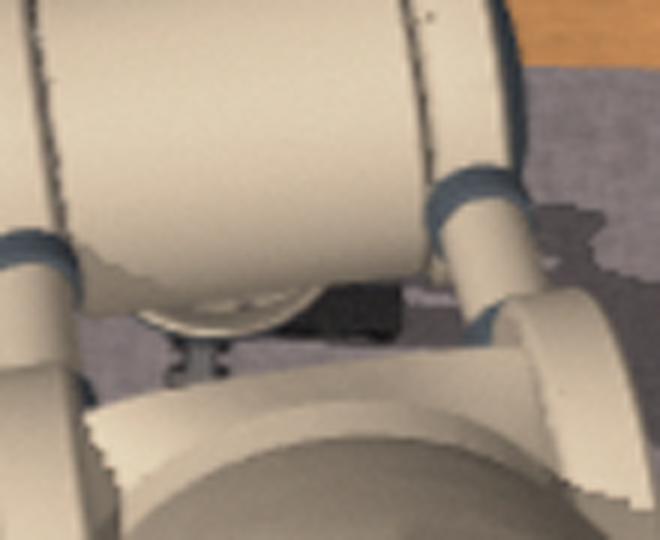

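Call:
{"method": "move_arm", "body": {"plan": [[-2,25,-1,0,0.5],[-4,50,-1,0,0.5],[-4,70,-1,0,0.5],[-4,70,-1,0,0.5],[-4,70,-1,0,0.15],[-4,70,-1,0,0.15],[-4,70,-1,0,0.15],[-4,70,-1,0,0.15],[-4,70,-1,0,0.15]], "squeeze": 20}}

```text
clock: 2.28
position: [0.4875, 0.1448, 0.0463]
ee_rot: [-1.184, 1.247, -1.248]
contact_force: [-0.0, 1.6, 2.0]
finger_gap: 0.236
```

```bash
python3 -c "
from h import *
go(.4885,.1415,.143,-.05)
snap('side','s2')
crop('s2',240,130,380,250,5,'s2c')"
```

```text
pos [0.4875 0.1448 0.0463] F [-0.   1.6  2. ] gap 0.236 t 2.28 j [ 0.17  0.64  1.83 -0.    0.68  0.22]
axes
 [[-0.052  0.     0.999]
 [-0.999 -0.    -0.052]
 [ 0.    -1.     0.   ]]
shift [  3.3 -96.7   1.2]
turn about tool y -0.002 or 3.14
```

View pics/s2c.png

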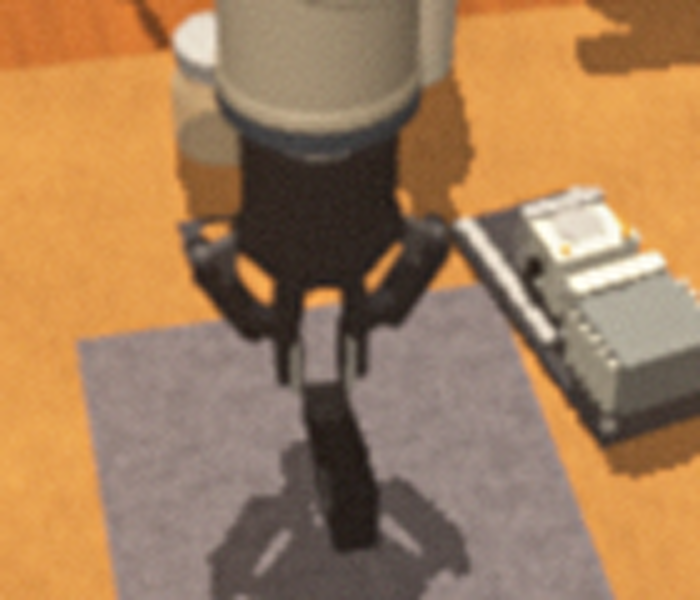

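Call:
{"method": "move_arm", "body": {"plan": [[0,-8,0,0,0.15],[0,-16,0,0,0.15],[0,-24,0,0,0.15],[0,-32,0,0,0.15],[0,-40,0,0,0.15],[0,-40,0,0,0.15]]}}

```text
clock: 2.83
position: [0.4882, 0.1449, 0.0879]
ee_rot: [-1.182, 1.245, -1.248]
contact_force: [0.8, 0.3, -0.9]
finger_gap: 0.237
```

```bash
python3 -c "
from h import *
go(.4885,.1415,.143,-.05)
snap('side','s3')
crop('s3',240,130,380,250,5,'s3c')"
```

```text
pos [0.4882 0.1449 0.0879] F [ 0.8  0.3 -0.9] gap 0.237 t 2.83 j [ 0.17  0.56  1.8  -0.    0.78  0.22]
axes
 [[-0.052  0.003  0.999]
 [-0.999  0.    -0.052]
 [-0.    -1.     0.003]]
shift [  3.3 -55.1   0.6]
turn about tool y -0.002 or 3.14
```

View pics/s3c.png

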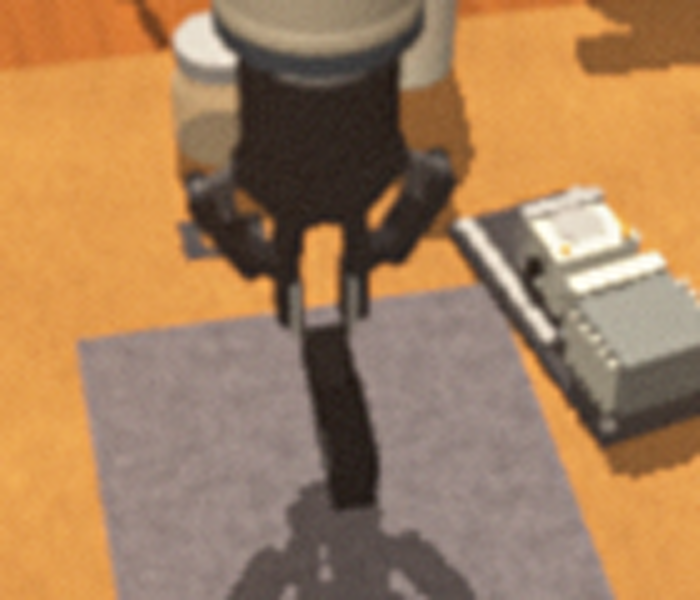

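Call:
{"method": "move_arm", "body": {"plan": [[4,-6,0,0,0.15],[8,-12,0,0,0.15],[8,-18,0,0,0.15],[8,-24,0,0,0.15],[8,-30,0,0,0.15],[8,-36,0,0,0.15],[8,-42,0,0,0.15],[8,-48,0,0,0.15],[8,-48,0,0,0.15]]}}

```text
clock: 3.63
position: [0.488, 0.137, 0.1363]
ee_rot: [-1.181, 1.245, -1.249]
contact_force: [-0.5, 0.4, -1.0]
finger_gap: 0.237
```

```bash
python3 -c "
from h import *
go(.4885,.1415,.143,-.05)
snap('side','s4')
crop('s4',240,110,380,250,5,'s4c')"
```

```text
pos [0.488  0.137  0.1363] F [-0.5  0.4 -1. ] gap 0.237 t 3.63 j [ 0.16  0.48  1.77 -0.    0.89  0.21]
axes
 [[-0.052  0.004  0.999]
 [-0.999  0.    -0.052]
 [-0.    -1.     0.004]]
shift [-4.5 -6.7  0.3]
turn about tool y -0.002 or 3.14
```

View pics/s4c.png

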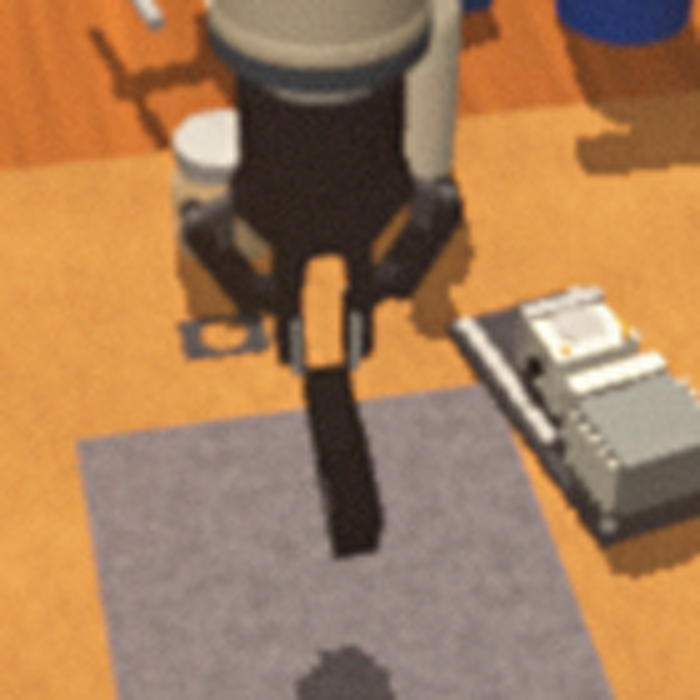

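```bash
python3 -c "
from h import *
s=load('s4')
P=np.array([.488,.1275,.121])
for th in [0,20,30,40,50,60,70,80,90]:
    t=np.deg2rad(th); ez=np.array([0,np.cos(t),np.sin(t)]); ey=np.array([0,-np.sin(t),np.cos(t)])
    o=[]
    for z,y in[(-44,22),(-44,-22),(44,14),(44,-14),(8,22)]:
        q=P+ez*(z-42)/1e3+ey*(y-9)/1e3
        p=(proj(s,q)-[240,110])*5; o.append(p.round().astype(int).tolist())
    print(th,o)
"
```

```text
0 [[361, 470], [360, 537], [323, 356], [323, 399], [338, 394]]
20 [[360, 515], [353, 552], [324, 358], [320, 385], [339, 416]]
30 [[358, 530], [348, 552], [324, 360], [319, 378], [339, 425]]
40 [[355, 540], [343, 545], [324, 361], [317, 370], [338, 432]]
50 [[351, 544], [337, 534], [325, 363], [316, 362], [337, 437]]
60 [[346, 542], [331, 518], [325, 365], [316, 354], [335, 440]]
70 [[341, 535], [325, 498], [325, 367], [315, 346], [334, 441]]
80 [[335, 524], [319, 475], [326, 369], [315, 339], [332, 439]]
90 [[330, 508], [313, 450], [326, 370], [315, 333], [329, 435]]
```

Call:
{"method": "move_arm", "body": {"plan": [[0,-41,0,0,0.15],[0,-82,0,0,0.15],[0,-41,0,0,0.15],[0,0,0,0,0.15],[0,-41,0,0,0.15],[0,-82,0,0,0.15],[0,-41,0,0,0.15],[0,0,0,0,0.15],[0,0,0,0,0.15]]}}

```text
clock: 4.43
position: [0.4849, 0.1365, 0.1309]
ee_rot: [-1.188, 1.25, -1.246]
contact_force: [-3.4, -0.4, -2.3]
finger_gap: 0.148
```

```bash
python3 -c "
from h import *
go(.4885,.1415,.143,-.05)
snap('side','s5')
crop('s5',240,110,380,250,5,'s5c')"
```

```text
pos [0.4849 0.1365 0.1309] F [-3.4 -0.4 -2.3] gap 0.148 t 4.43 j [ 0.16  0.49  1.77 -0.    0.88  0.21]
axes
 [[-0.052 -0.004  0.999]
 [-0.999 -0.001 -0.052]
 [ 0.001 -1.    -0.004]]
shift [ -5.2 -12.1   3.2]
turn about tool y -0.002 or 3.14
```

View pics/s5c.png

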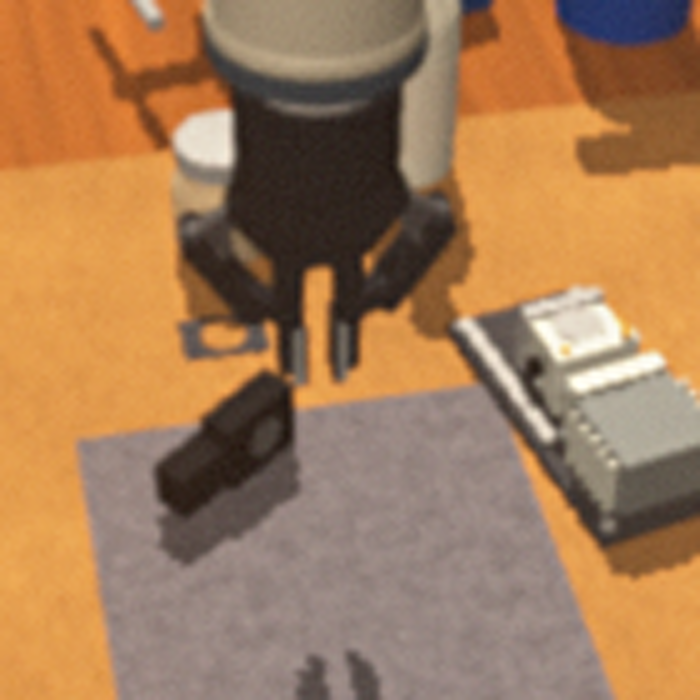

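Call:
{"method": "move_arm", "body": {"plan": [[0,-40,0,0,0.5],[-40,-80,0,0,0.5],[-80,-80,0,0,0.5],[-120,-80,0,0,0.5],[-160,-80,0,0,0.5],[-160,-80,0,0,0.5]]}}

```text
clock: 4.98
position: [0.4945, 0.3021, 0.216]
ee_rot: [-1.185, 1.246, -1.244]
contact_force: [-0.1, -0.6, -1.1]
finger_gap: 0.502
```

```bash
python3 -c "
from h import *
snap('side','s6');snap('top','t6')
crop('s6',250,160,330,230,9,'s6c');crop('t6',290,170,390,240,7,'t6c')"
```

```text
(no output)
```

View pics/s6c.png

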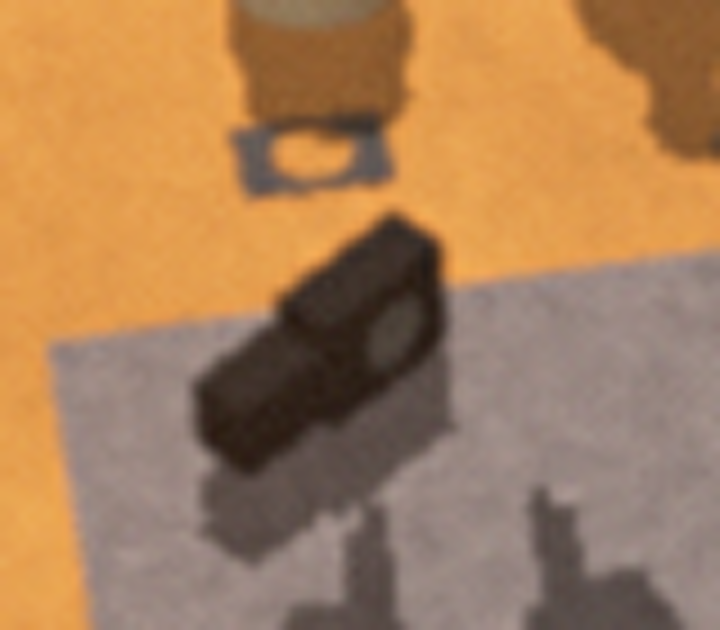

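View pics/t6c.png

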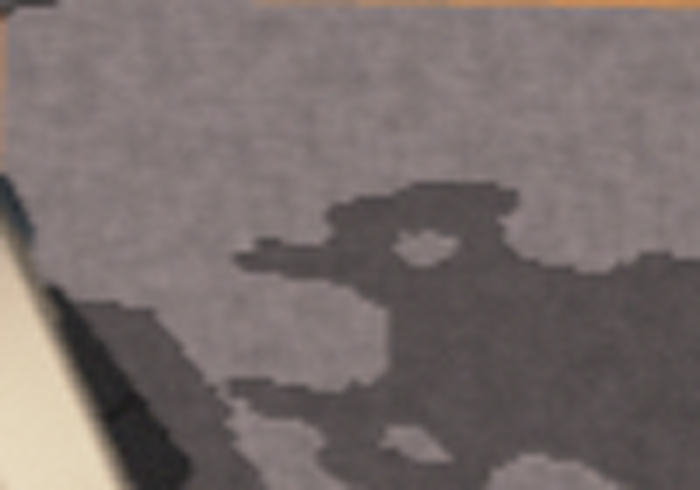

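```bash
python3 -c "
from h import *
s=load('s6')
g=lambda x,y,z: atz(s,x/9+250-.45,y/9+160-.45,z)[:2]
a,b,c,d=[g(*p,.044) for p in[(392,215),(438,252),(283,300),(325,345)]]
e,f=[g(*p,.036) for p in[(200,388),(245,428)]]
h1=g(245,470,.008)
for n,v in zip('abcdefh',[a,b,c,d,e,f,h1]): print(n,v.round(4))
print(np.linalg.norm(a-b),np.linalg.norm(a-c),np.linalg.norm(e-f),np.linalg.norm(a-e))
ax=(e+f-a-b); ax/=np.linalg.norm(ax); print('axis',ax,np.degrees(np.arctan2(ax[1],ax[0])),'centre',(a+b+e+f)/4)
"
```

```text
a [0.4735 0.2178]
b [0.4841 0.1987]
c [0.4354 0.1873]
d [0.4444 0.166 ]
e [0.407  0.1638]
f [0.4173 0.145 ]
h [0.4174 0.1555]
0.02179501295561585 0.04875660518210781 0.02149534502182975 0.08566801511170853
axis [-0.77789731 -0.62839142] -141.06845588405562 centre [0.44548228 0.18132225]
```

```bash
python3 -c "
from h import *
go(.4077,.1514,.10,np.radians(-52))"
```

```text
pos [0.4941 0.2984 0.215 ] F [-0.3 -0.6 -0.1] gap 0.503 t 5.08 j [0.44 0.46 1.51 0.   1.17 0.49]
axes
 [[-0.049 -0.002  0.999]
 [-0.999 -0.    -0.049]
 [ 0.    -1.    -0.002]]
shift [151.  115.3 -78.8]
turn about tool y 0.859 or -2.283
```

Call:
{"method": "move_arm", "body": {"plan": [[15,10,-8,0.12,0.5],[40,20,-20,0.24,0.5],[65,35,-32,0.36,0.5],[90,50,-45,0.48,0.5],[115,65,-58,0.6,0.5],[140,85,-70,0.72,0.5],[151,100,-79,0.84,0.5],[151,112,-79,0.859,0.5],[151,112,-79,0.859,0.5],[151,112,-79,0.859,0.5]]}}

```text
clock: 5.92
position: [0.4077, 0.1507, 0.104]
ee_rot: [-0.636, 1.84, -1.84]
contact_force: [-0.2, -0.5, 0.5]
finger_gap: 0.497
```

```bash
python3 -c "
from h import *
go(.4077,.1514,.039,np.radians(-52))"
```

```text
pos [0.4077 0.1507 0.104 ] F [-0.2 -0.5  0.5] gap 0.497 t 5.92 j [0.22 0.47 1.96 0.   0.71 1.12]
axes
 [[-0.788 -0.003  0.616]
 [-0.616 -0.    -0.788]
 [ 0.002 -1.    -0.001]]
shift [-0.6 65.  -0.5]
turn about tool y 0.0 or -3.142
```

Call:
{"method": "move_arm", "body": {"plan": [[0,20,0,0,0.5],[0,42,0,0,0.5],[0,60,0,0,0.5],[0,65,0,0,0.5],[0,65,0,0,0.5]]}}

```text
clock: 6.33
position: [0.4077, 0.1507, 0.0389]
ee_rot: [-0.638, 1.84, -1.839]
contact_force: [0.6, 0.3, 1.2]
finger_gap: 0.503
```

```bash
python3 -c "
from h import *
go(.4077,.1514,.039,np.radians(-52))
snap('side','s7')
crop('s7',230,140,340,250,6,'s7c')"
```

```text
pos [0.4077 0.1507 0.0389] F [0.6 0.3 1.2] gap 0.503 t 6.33 j [0.22 0.61 2.01 0.   0.53 1.12]
axes
 [[-0.787 -0.003  0.617]
 [-0.617 -0.001 -0.787]
 [ 0.003 -1.    -0.002]]
shift [-0.4 -0.1 -0.5]
turn about tool y 0.001 or -3.14
```

View pics/s7c.png

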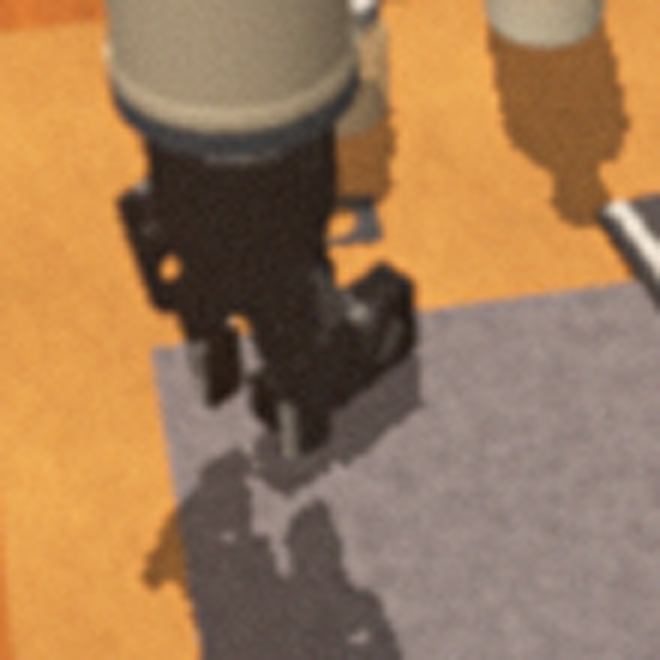

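Call:
{"method": "move_arm", "body": {"plan": [[0,0,0,0,0.23],[0,0,0,0,0.23],[0,0,0,0,0.23],[0,0,0,0,0.23],[0,0,0,0,0.23]], "squeeze": 20}}

```text
clock: 6.8
position: [0.4081, 0.1508, 0.04]
ee_rot: [-0.636, 1.839, -1.839]
contact_force: [0.7, -2.6, 3.2]
finger_gap: 0.246
```

Call:
{"method": "move_arm", "body": {"plan": [[0,-5,0,0,0.23],[0,-10,0,0,0.23],[0,-15,0,0,0.23],[0,-20,0,0,0.23],[0,-25,0,0,0.23],[0,-30,0,0,0.23],[0,-35,0,0,0.23],[0,-40,0,0,0.23],[0,-40,0,0,0.23]]}}

```text
clock: 7.55
position: [0.4085, 0.1509, 0.0809]
ee_rot: [-0.635, 1.839, -1.839]
contact_force: [0.7, 0.7, -0.7]
finger_gap: 0.244
```

```bash
python3 -c "
from h import *
go(.4077,.1514,.039,np.radians(-52))
snap('side','s8')
crop('s8',230,140,340,250,6,'s8c')"
```

```text
pos [0.4085 0.1509 0.0809] F [ 0.7  0.7 -0.7] gap 0.244 t 7.55 j [0.22 0.52 1.98 0.   0.65 1.12]
axes
 [[-0.787 -0.001  0.617]
 [-0.617 -0.    -0.787]
 [ 0.001 -1.    -0.   ]]
shift [ 0.3 41.9 -0.9]
turn about tool y 0.001 or -3.14
```

View pics/s8c.png

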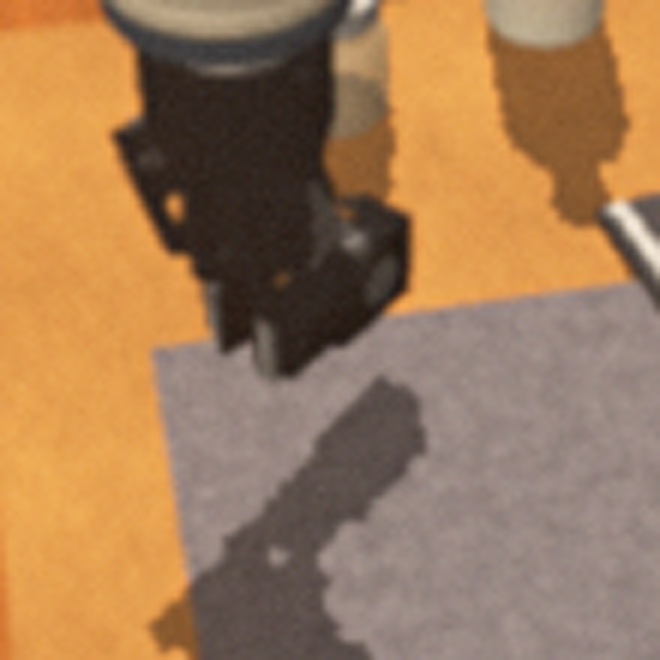

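Call:
{"method": "move_arm", "body": {"plan": [[0,0,0,0,0.238],[0,0,0,0,0.238],[0,0,0,0,0.243],[0,0,0,0,0.243]]}}

```text
clock: 7.93
position: [0.4084, 0.1508, 0.0803]
ee_rot: [-0.636, 1.839, -1.839]
contact_force: [-0.0, -0.3, -0.6]
finger_gap: 0.247
```

```bash
python3 -c "
from h import *
print(r.sense()['finger_gap'])
snap('side','s9')
crop('s9',230,140,340,250,6,'s9c')"
```

```text
0.24652647870296301
```

View pics/s9c.png

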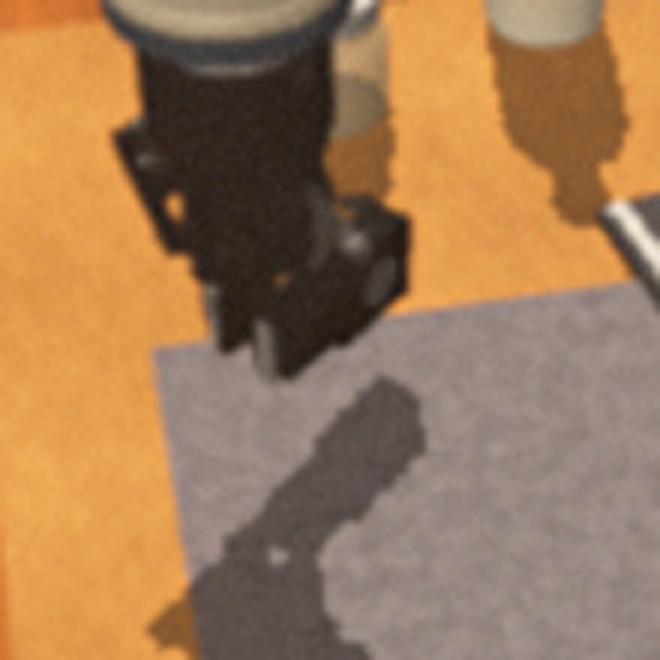

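Call:
{"method": "move_arm", "body": {"plan": [[0,0,0,0,0.246],[0,0,0,0,0.246],[0,0,0,0,0.248],[0,0,0,0,0.248]]}}

```text
clock: 8.32
position: [0.4083, 0.1508, 0.0803]
ee_rot: [-0.636, 1.839, -1.839]
contact_force: [-0.7, -0.1, -0.2]
finger_gap: 0.247
```

```bash
python3 -c "
from h import *
print(r.sense()['finger_gap'])
snap('side','s10')
crop('s10',230,140,340,250,6,'s10c')"
```

```text
0.24697031960906612
```

View pics/s10c.png

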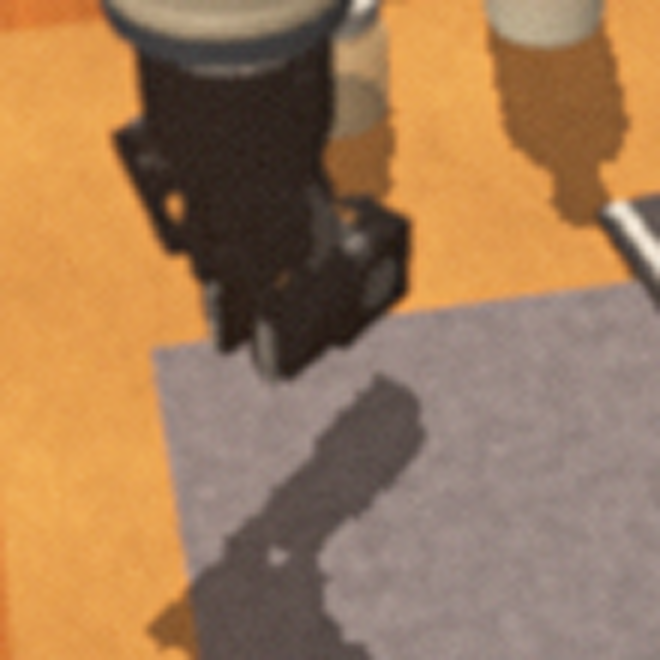

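Call:
{"method": "move_arm", "body": {"plan": [[0,0,0,0,0.25],[0,0,0,0,0.25],[0,0,0,0,0.252],[0,0,0,0,0.252]]}}

```text
clock: 8.7
position: [0.4083, 0.1508, 0.0803]
ee_rot: [-0.636, 1.839, -1.839]
contact_force: [-0.7, -0.5, 0.1]
finger_gap: 0.25
```

```bash
python3 -c "
from h import *
print(r.sense()['finger_gap'])
snap('side','s11')
crop('s11',230,140,340,250,6,'s11c')"
```

```text
0.24967694565439444
```

View pics/s11c.png

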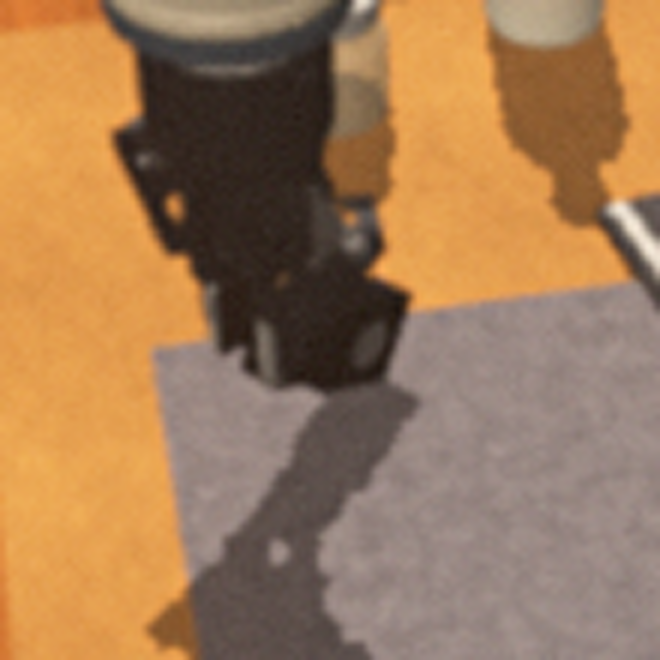

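Call:
{"method": "move_arm", "body": {"plan": [[0,-4,0,0,0.252],[0,-8,0,0,0.252],[0,-12,0,0,0.252],[0,-16,0,0,0.252],[0,-20,0,0,0.252],[0,-24,0,0,0.252],[0,-28,0,0,0.252],[0,-30,0,0,0.252]]}}

```text
clock: 9.42
position: [0.4085, 0.1509, 0.1109]
ee_rot: [-0.635, 1.839, -1.839]
contact_force: [0.7, -0.1, -1.1]
finger_gap: 0.255
```

```bash
python3 -c "
from h import *
print(r.sense()['finger_gap'])
snap('side','s12')
crop('s12',230,130,340,240,6,'s12c')"
```

```text
0.25508834682764986
```

View pics/s12c.png

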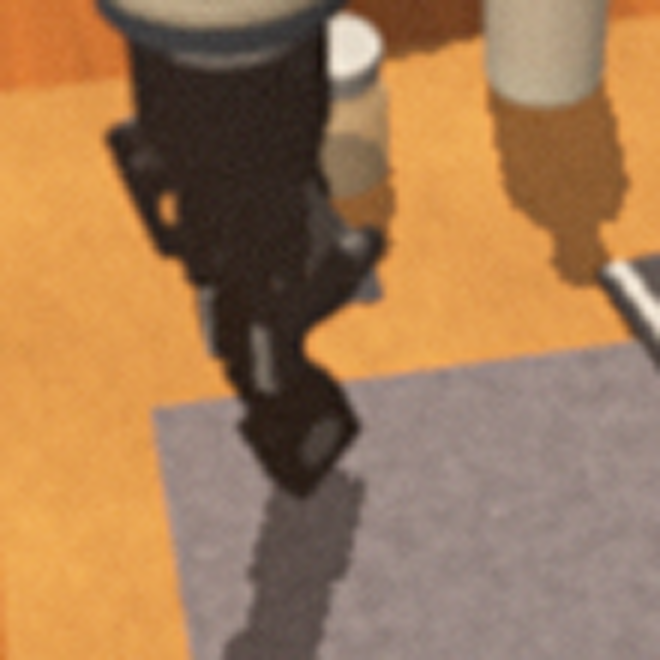

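Call:
{"method": "move_arm", "body": {"plan": [[0,0,0,0,0.254],[0,0,0,0,0.254],[0,0,0,0,0.255],[0,0,0,0,0.255]]}}

```text
clock: 9.8
position: [0.4085, 0.1509, 0.1108]
ee_rot: [-0.635, 1.839, -1.839]
contact_force: [-0.8, -0.9, -1.5]
finger_gap: 0.257
```

```bash
python3 -c "
from h import *
print(r.sense()['finger_gap'])
snap('side','s13')
crop('s13',230,130,340,240,6,'s13c')"
```

```text
0.25676625599680253
```

View pics/s13c.png

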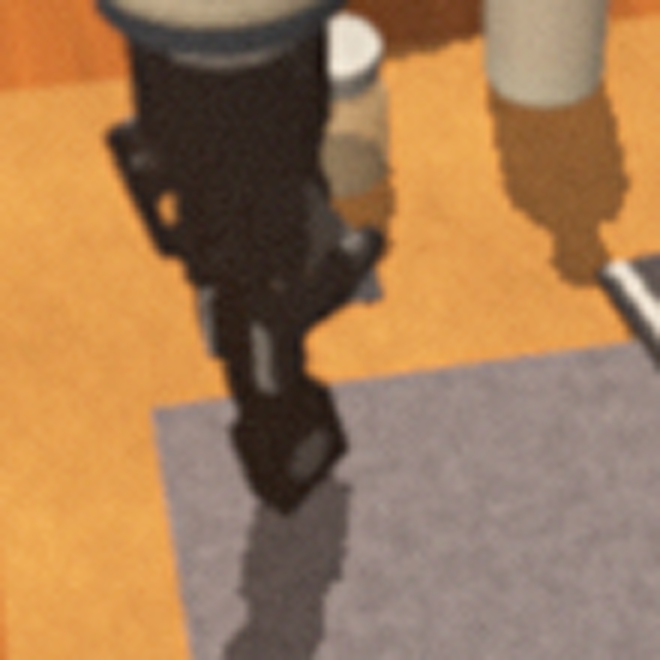

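Call:
{"method": "move_arm", "body": {"plan": [[0,3,0,0,0.254],[0,6,0,0,0.254],[0,9,0,0,0.254],[0,12,0,0,0.254],[0,15,0,0,0.254],[0,18,0,0,0.254],[0,20,0,0,0.254],[0,20,0,0,0.254]]}}

```text
clock: 10.52
position: [0.409, 0.1511, 0.0908]
ee_rot: [-0.634, 1.839, -1.838]
contact_force: [-0.8, 1.5, 8.3]
finger_gap: 0.255
```

```bash
python3 -c "
from h import *
go(0.4085, 0.1509,.09)
snap('side','s14')
crop('s14',230,130,340,240,6,'s14c')"
```

```text
pos [0.409  0.1511 0.0908] F [-0.8  1.5  8.3] gap 0.255 t 10.52 j [0.22 0.5  1.97 0.   0.67 1.12]
axes
 [[-0.787  0.     0.616]
 [-0.616  0.    -0.787]
 [-0.    -1.    -0.   ]]
shift [ 0.5  0.8 -0.2]
```

View pics/s14c.png

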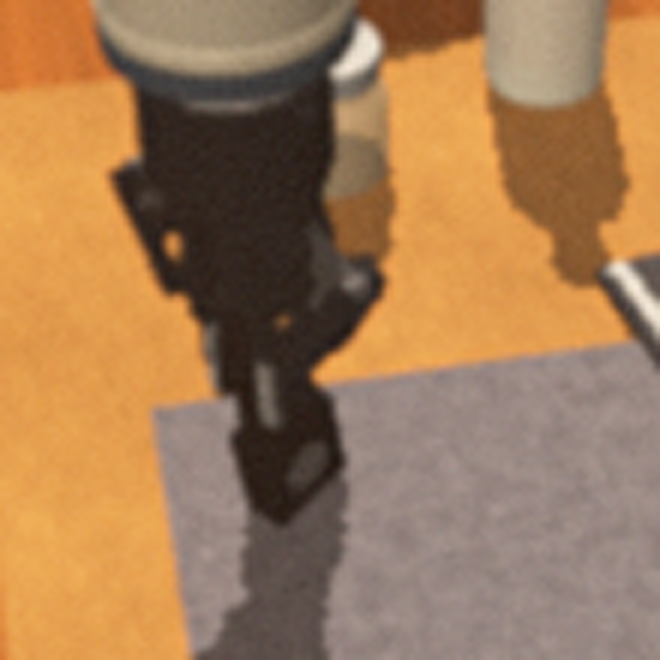

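Call:
{"method": "move_arm", "body": {"plan": [[0,2,0,0,0.256],[0,2,0,0,0.26],[0,2,0,0,0.265],[0,2,0,0,0.27],[0,2,0,0,0.3],[0,2,0,0,0.33],[0,2,0,0,0.36],[0,2,0,0,0.4]]}}

```text
clock: 11.23
position: [0.4089, 0.1511, 0.0888]
ee_rot: [-0.634, 1.839, -1.838]
contact_force: [-0.1, -0.1, -0.3]
finger_gap: 0.401
```

```bash
python3 -c "
from h import *
go(0.4085, 0.1509,.09)
snap('side','s15')
crop('s15',230,130,340,240,6,'s15c')"
```

```text
pos [0.4089 0.1511 0.0888] F [-0.1 -0.1 -0.3] gap 0.401 t 11.23 j [0.22 0.5  1.97 0.   0.67 1.12]
axes
 [[-0.787 -0.     0.616]
 [-0.616  0.    -0.787]
 [-0.    -1.    -0.   ]]
shift [ 0.4 -1.2 -0.1]
```

View pics/s15c.png

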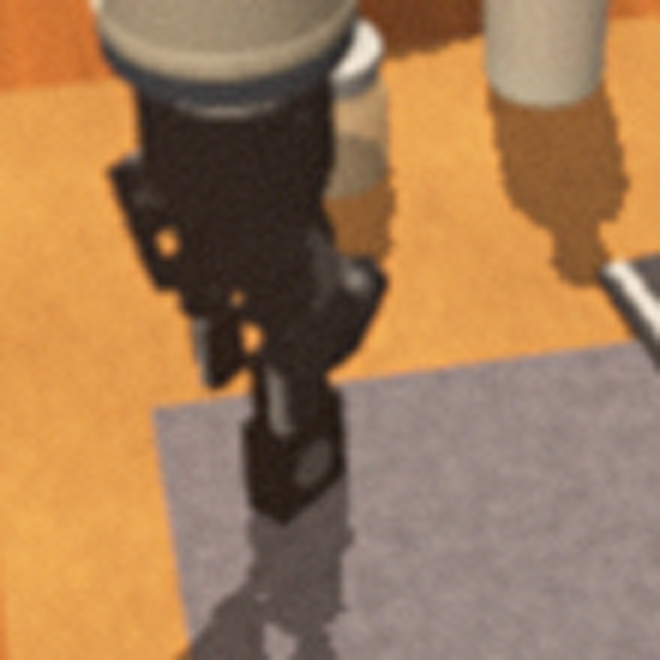

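```bash
python3 -c "
from h import *
s=load('s15')
g=lambda x,y,z: atz(s,x/6+230-.42,y/6+130-.42,z)[:2]
n=g(284,522,0);l=g(250,505,0);q=g(343,470,0)
print(n,l,q,np.linalg.norm(n-l),np.linalg.norm(n-q),'centre',(l+q)/2, np.degrees(np.arctan2(*(n-q)[::-1])))
crop('s15',265,185,295,225,16,'s15d')
"
```

```text
[0.41582628 0.14559589] [0.40258218 0.15894991] [0.446686   0.17210933] 0.018807872606818002 0.04068519824775297 centre [0.42463409 0.16552962] -139.3321381007748
```

View pics/s15d.png

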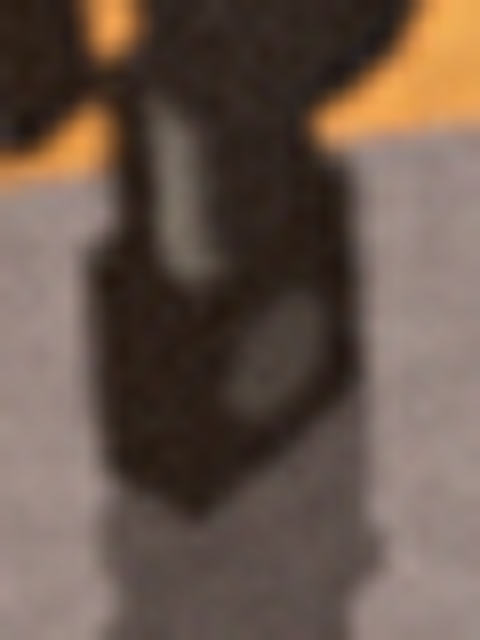

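Call:
{"method": "move_arm", "body": {"plan": [[0,-20,0,0,0.5],[0,-50,0,0,0.5],[-20,-60,0,0,0.5],[-20,-60,0,0,0.5]]}}

```text
clock: 11.62
position: [0.4283, 0.1649, 0.1514]
ee_rot: [-0.627, 1.836, -1.837]
contact_force: [0.4, 0.2, 1.9]
finger_gap: 0.497
```

```bash
python3 -c "
from h import *
go(0.4246,0.1655,.075,np.radians(-52))
snap('side','s16')
crop('s16',230,130,340,240,6,'s16c')
crop('s16',260,170,300,225,13,'s16d')"
```

```text
pos [0.4283 0.1649 0.1514] F [0.4 0.2 1.9] gap 0.497 t 11.62 j [0.24 0.4  1.87 0.   0.86 1.14]
axes
 [[-0.787  0.006  0.616]
 [-0.616  0.002 -0.787]
 [-0.006 -1.     0.002]]
shift [ 3.  76.4 -3. ]
turn about tool y 0.001 or -3.141
```

View pics/s16c.png

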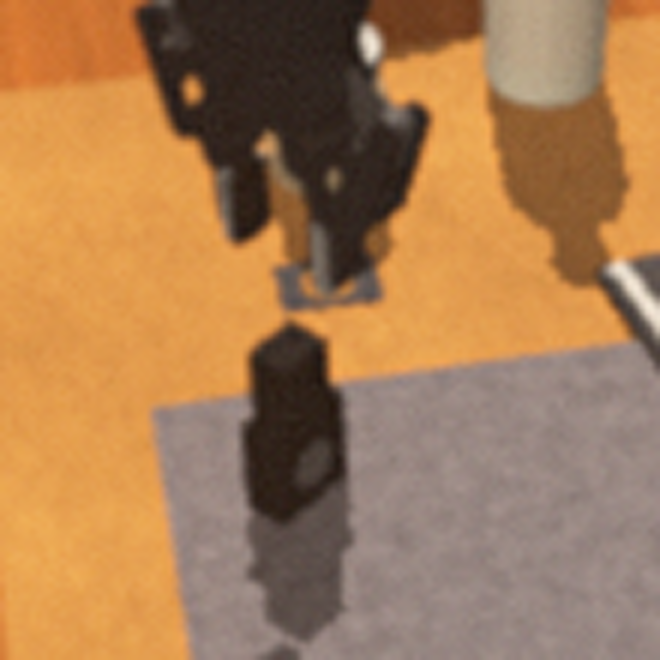

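View pics/s16d.png

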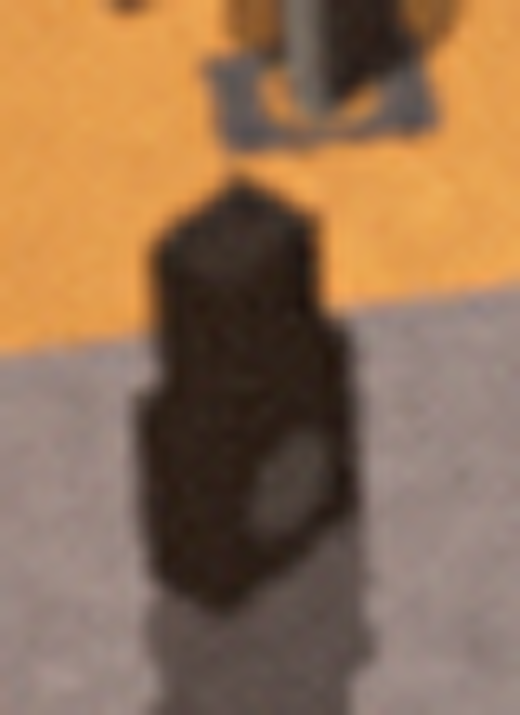

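```bash
python3 -c "
from h import *
s=load('s16')
g=lambda x,y,z: atz(s,x/13+260-.46,y/13+170-.46,z)[:2]
b,l,q=[g(*p,.088) for p in[(240,178),(157,243),(318,215)]]
print('top',b,l,q,(l+q)/2,np.linalg.norm(b-l),np.linalg.norm(b-q),np.degrees(np.arctan2(*(l-b)[::-1])),np.degrees(np.arctan2(*(q-b)[::-1])))
l,n,q=[g(*p,0) for p in[(152,578),(222,613),(356,515)]]
print('bot',l,n,q,(l+q)/2,np.linalg.norm(n-l),np.linalg.norm(n-q),np.degrees(np.arctan2(*(n-q)[::-1])))
t=np.radians(-142);u=np.array([np.cos(t),np.sin(t)]);v=np.array([u[1],-u[0]])
for c in [(.4246,.1655),(.422,.164),(.426,.167)]:
  c=np.array(c);o=[]
  for z,w in((.088,.014),(.0,.022)):
    for a,bb in((1,1),(1,-1),(-1,-1),(-1,1)):
      p=c+a*w*u+bb*.011*v; o.append(((proj(s,[*p,z])-[260,170]+.46)*13).round().astype(int).tolist())
  print(c,o)
"
```

```text
top [0.42828644 0.17783208] [0.40969825 0.16239873] [0.44155162 0.16406311] [0.42562494 0.16323092] 0.024160074789535486 0.019119355858782935 -140.29792062122257 -46.067599036558036
bot [0.40241391 0.15802494] [0.41499628 0.14534527] [0.44637338 0.16736762] [0.42439364 0.16269628] 0.017863097916850743 0.03833413517412028 -144.9364960624045
[0.4246 0.1655] [[140, 234], [222, 284], [321, 210], [239, 161], [141, 570], [219, 621], [365, 503], [287, 455]]
[0.422 0.164] [[128, 241], [210, 291], [309, 217], [227, 168], [129, 577], [207, 628], [354, 510], [276, 462]]
[0.426 0.167] [[146, 228], [228, 278], [327, 204], [245, 155], [147, 564], [225, 615], [370, 497], [293, 449]]
```

```bash
python3 -c "
from h import *
go(0.425,0.164,.076,np.radians(-52))"
```

```text
pos [0.4266 0.1641 0.15  ] F [ 0.4 -0.2 -1.4] gap 0.501 t 11.67 j [0.24 0.41 1.87 0.   0.86 1.14]
axes
 [[-0.787  0.004  0.617]
 [-0.617  0.001 -0.787]
 [-0.004 -1.     0.002]]
shift [ 1.6 74.  -1. ]
turn about tool y 0.001 or -3.14
```

Call:
{"method": "move_arm", "body": {"plan": [[2,20,-1,0,0.5],[2,40,-1,0,0.5],[2,60,-1,0,0.5],[2,74,-1,0,0.5],[2,74,-1,0,0.5],[2,74,-1,0,0.35],[2,74,-1,0,0.3],[2,74,-1,0,0.26],[2,74,-1,0,0.2],[2,74,-1,0,0.15]], "squeeze": 40}}

```text
clock: 12.5
position: [0.425, 0.1638, 0.0768]
ee_rot: [-0.629, 1.836, -1.837]
contact_force: [-2.7, -0.9, 8.1]
finger_gap: 0.253
```

Call:
{"method": "move_arm", "body": {"plan": [[0,0,0,0,0.1],[0,0,0,0,0.1],[0,-15,0,0,0.1],[0,-30,0,0,0.1],[0,-50,0,0,0.1],[0,-70,0,0,0.1],[0,-80,0,0,0.1],[0,-80,0,0,0.1]]}}

```text
clock: 13.17
position: [0.4255, 0.164, 0.1587]
ee_rot: [-0.625, 1.835, -1.836]
contact_force: [0.5, -0.5, -1.0]
finger_gap: 0.254
```

```bash
python3 -c "
from h import *
go(0.632,-.1975,.16,np.radians(90))
snap('side','s17')
crop('s17',230,110,340,220,6,'s17c')"
```

```text
pos [0.4255 0.164  0.1587] F [ 0.5 -0.5 -1. ] gap 0.254 t 13.17 j [0.24 0.39 1.87 0.   0.88 1.14]
axes
 [[-0.787  0.009  0.617]
 [-0.617  0.002 -0.787]
 [-0.008 -1.     0.004]]
shift [ 6.050e+01 -3.000e-01  4.119e+02]
turn about tool y 0.665 or -2.477
```

View pics/s17c.png

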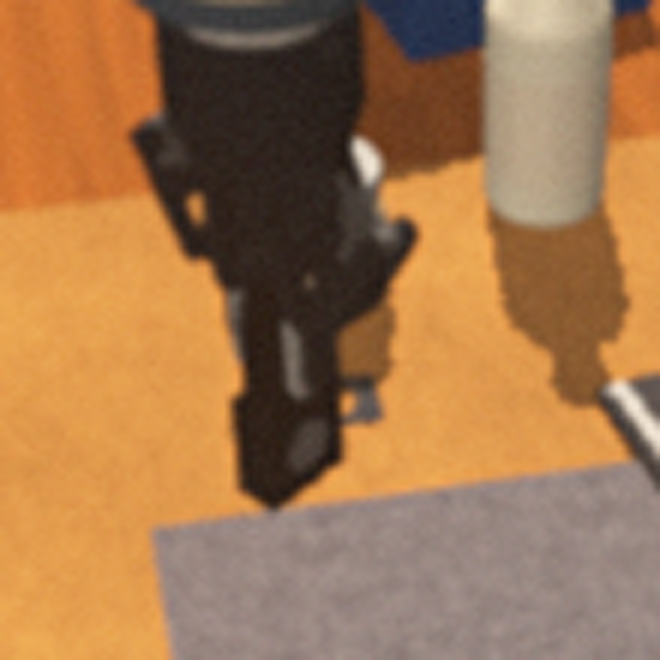

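Call:
{"method": "move_arm", "body": {"plan": [[3,-2,20,0.05,0.1],[8,-5,55,0.1,0.1],[13,-8,90,0.16,0.1],[18,-10,125,0.22,0.1],[23,-10,160,0.28,0.1],[28,-10,195,0.34,0.1],[34,-10,230,0.4,0.1],[39,-10,265,0.46,0.1],[44,-10,300,0.52,0.1],[49,-10,335,0.58,0.1]]}}

```text
clock: 14.05
position: [0.5931, -0.1317, 0.1667]
ee_rot: [-0.082, 2.18, -2.174]
contact_force: [0.5, 0.1, -0.7]
finger_gap: 0.252
```

```bash
python3 -c "
from h import *
go(0.632,-.1975,.165,np.radians(90))"
```

```text
pos [ 0.5931 -0.1317  0.1667] F [ 0.5  0.1 -0.7] gap 0.252 t 14.05 j [-0.32  0.56  1.49  0.    1.09  1.17]
axes
 [[-0.997  0.006  0.081]
 [-0.081  0.003 -0.997]
 [-0.006 -1.    -0.002]]
shift [-33.4   1.7  68.8]
turn about tool y 0.081 or -3.06
```

Call:
{"method": "move_arm", "body": {"plan": [[-8,1,20,0.03,0.1],[-18,1,40,0.06,0.1],[-28,1,60,0.081,0.1],[-33,1,69,0.081,0.1],[-33,1,69,0.081,0.1],[-33,1,69,0.081,0.1],[-33,1,69,0.081,0.1]]}}

```text
clock: 14.63
position: [0.6309, -0.1967, 0.165]
ee_rot: [0.003, 2.222, -2.215]
contact_force: [-0.1, 0.2, -0.3]
finger_gap: 0.253
```

```bash
python3 -c "
from h import *
go(0.632,-.1975,.165,np.radians(90))
snap('side','s18');snap('top','t18')
crop('s18',340,190,460,360,5,'s18c')
crop('t18',390,110,500,200,7,'t18c')"
```

```text
pos [ 0.6309 -0.1967  0.165 ] F [-0.1  0.2 -0.3] gap 0.253 t 14.63 j [-0.39  0.63  1.35  0.01  1.17  1.17]
axes
 [[-1.     0.004  0.001]
 [-0.001  0.003 -1.   ]
 [-0.004 -1.    -0.003]]
shift [-1.1 -0.   0.8]
turn about tool y 0.001 or -3.14
```

View pics/s18c.png

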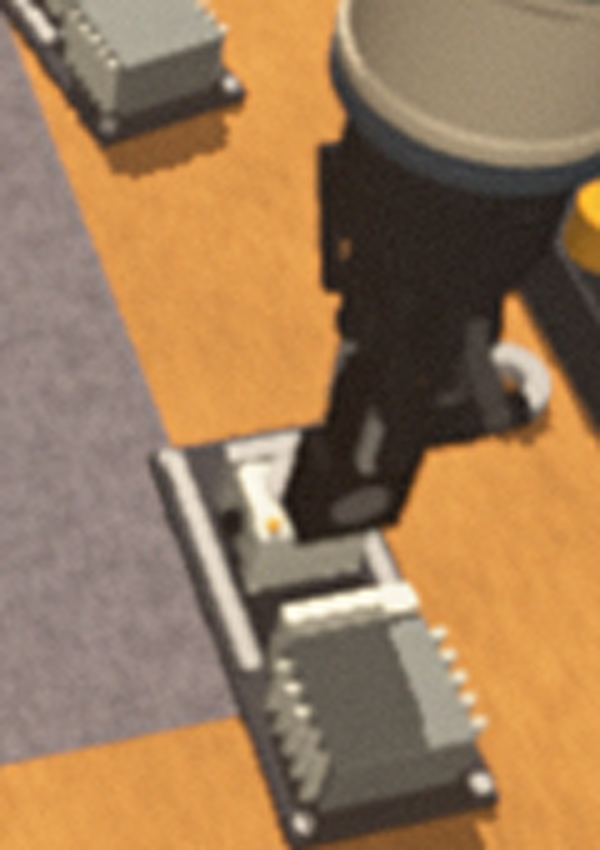

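View pics/t18c.png

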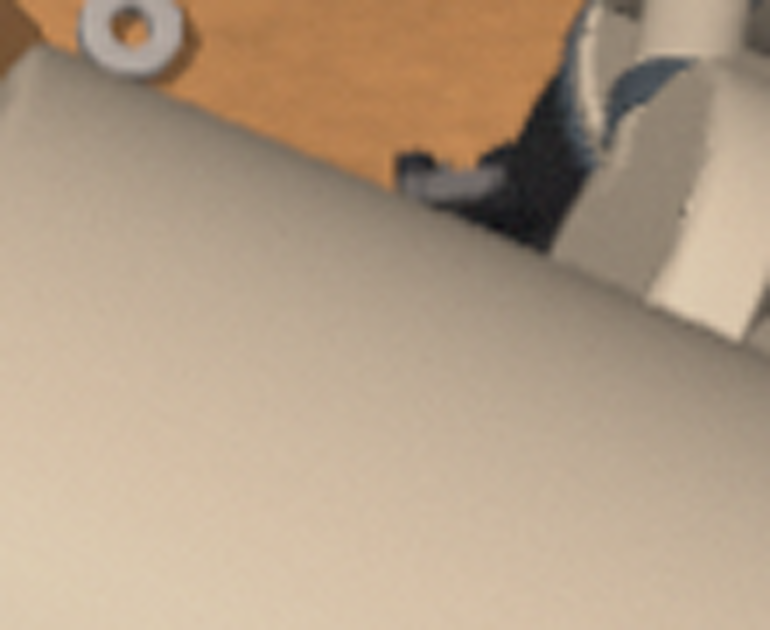

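```bash
python3 -c "
from h import *
s=load('s18')
g=lambda x,y,z: atz(s,x/5+340-.4,y/5+190-.4,z).round(4)
print(g(297,540,.088),g(395,523,.088))
print('flange top front edge(far edge of flange)',g(276,603,.05),g(410,585,.05))
print('carb front top',g(258,545,.051),'plate right front corners',g(290,845,.008),g(495,800,.008),g(153,458,.008))
s=load('side0')
g=lambda x,y,z: atz(s,x/7+365-.43,y/7+265-.43,z).round(4)
print('flange top far edge',g(220,325,.05),g(400,290,.05),'carb front top',g(180,240,.051),g(338,208,.051),'carb front bottom',g(178,300,.01),g(328,270,.01))
print('plate',g(40,112,.008),g(235,660,.008),g(520,600,.008),g(295,68,.008))
"
```

```text
[ 0.6105 -0.2043  0.088 ] [ 0.6518 -0.2055  0.088 ]
flange top front edge(far edge of flange) [ 0.6061 -0.2095  0.05  ] [ 0.6632 -0.2138  0.05  ]
carb front top [ 0.6079 -0.1827  0.051 ] plate right front corners [ 0.589  -0.2909  0.008 ] [ 0.6766 -0.2921  0.008 ] [ 0.5923 -0.1055  0.008 ]
flange top far edge [ 0.6079 -0.2117  0.05  ] [ 0.664  -0.2125  0.05  ] carb front top [ 0.6059 -0.1829  0.051 ] [ 0.6563 -0.1828  0.051 ] carb front bottom [ 0.6127 -0.1803  0.01  ] [ 0.6623 -0.1806  0.01  ]
plate [ 0.593  -0.1039  0.008 ] [ 0.5899 -0.2916  0.008 ] [ 0.6765 -0.2935  0.008 ] [ 0.6815 -0.1055  0.008 ]
```

Call:
{"method": "move_arm", "body": {"plan": [[-3,0,1,0,0.1],[-3,10,1,0,0.1],[-3,20,1,0,0.1],[-3,28,1,0,0.1],[-3,33,1,0,0.1],[-3,33,1,0,0.1],[-3,33,1,0,0.1]]}}

```text
clock: 15.32
position: [0.634, -0.1975, 0.132]
ee_rot: [0.003, 2.222, -2.215]
contact_force: [0.1, -0.1, -1.8]
finger_gap: 0.249
```

```bash
python3 -c "
from h import *
go(0.634,-.198,.085,np.radians(90))
snap('side','s19')
crop('s19',340,190,460,360,5,'s19c')"
```

```text
pos [ 0.634  -0.1975  0.132 ] F [ 0.1 -0.1 -1.8] gap 0.249 t 15.32 j [-0.39  0.67  1.37  0.01  1.11  1.17]
axes
 [[-1.     0.004  0.001]
 [-0.001  0.003 -1.   ]
 [-0.004 -1.    -0.003]]
shift [ 0.2 47.   0.6]
turn about tool y 0.001 or -3.14
```

View pics/s19c.png

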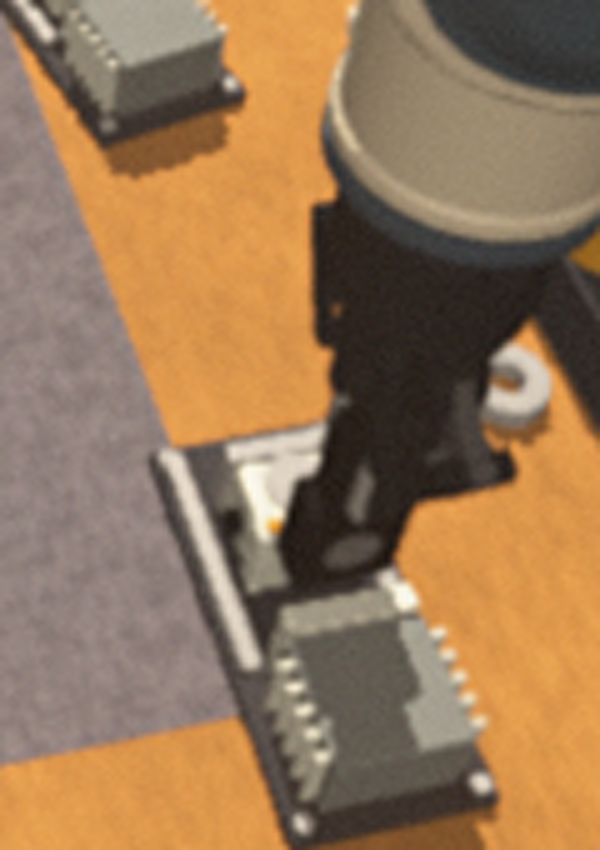

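Call:
{"method": "move_arm", "body": {"plan": [[0,6,0,0,0.1],[0,12,0,0,0.1],[0,18,0,0,0.1],[0,24,0,0,0.1],[0,30,0,0,0.1],[0,36,0,0,0.1],[0,36,0,0,0.1]]}}

```text
clock: 15.95
position: [0.6338, -0.1973, 0.0949]
ee_rot: [0.002, 2.223, -2.215]
contact_force: [-0.4, 0.8, -2.1]
finger_gap: 0.25
```

Call:
{"method": "move_arm", "body": {"plan": [[0,3,0,0,0.1],[0,6,0,0,0.1],[0,9,0,0,0.1],[0,11,0,0,0.1],[0,11,0,0,0.1]]}}

```text
clock: 16.37
position: [0.6339, -0.1972, 0.0848]
ee_rot: [0.002, 2.223, -2.215]
contact_force: [-4.5, 1.0, 12.8]
finger_gap: 0.25
```

```bash
python3 -c "
from h import *
go(0.634,-.198,.085,np.radians(90))
snap('side','s20')
crop('s20',340,190,460,360,5,'s20c')"
```

```text
pos [ 0.6339 -0.1972  0.0848] F [-4.5  1.  12.8] gap 0.25 t 16.37 j [-0.39  0.72  1.4   0.01  1.02  1.17]
axes
 [[-1.     0.004  0.002]
 [-0.002  0.004 -1.   ]
 [-0.004 -1.    -0.004]]
shift [-0.1 -0.2  0.8]
turn about tool y 0.002 or -3.14
```

View pics/s20c.png

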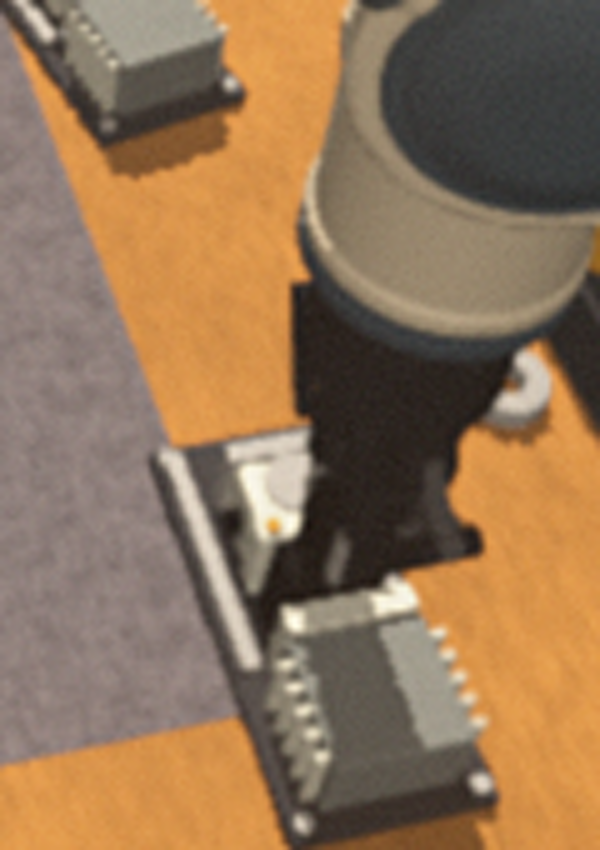

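Call:
{"method": "move_arm", "body": {"plan": [[0,-1,0,0,0.24],[0,-1,0,0,0.26],[0,-1,0,0,0.28],[0,-1,0,0,0.32],[0,-1,0,0,0.4],[0,-1,0,0,0.5],[0,-10,0,0,0.5],[0,-30,0,0,0.5],[0,-60,0,0,0.5],[0,-75,0,0,0.5]]}}

```text
clock: 17.25
position: [0.6346, -0.1978, 0.1633]
ee_rot: [0.005, 2.22, -2.215]
contact_force: [-0.0, -0.2, 1.4]
finger_gap: 0.497
```

```bash
python3 -c "
from h import *
go(0.634,-.09,.16,np.radians(90))
snap('side','s21')
crop('s21',340,190,460,360,5,'s21c')"
```

```text
pos [ 0.6346 -0.1978  0.1633] F [-0.  -0.2  1.4] gap 0.497 t 17.25 j [-0.39  0.63  1.34  0.01  1.16  1.17]
axes
 [[-1.     0.006  0.002]
 [-0.002  0.002 -1.   ]
 [-0.006 -1.    -0.002]]
shift [   0.4    3.5 -107.8]
turn about tool y 0.002 or -3.14
```

View pics/s21c.png

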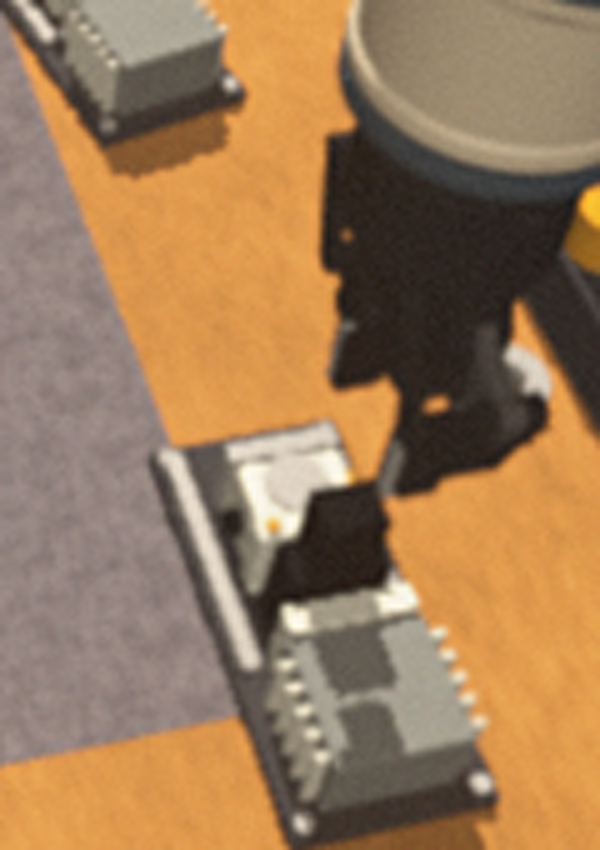

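Call:
{"method": "move_arm", "body": {"plan": [[0,0,-15,-0.12,0.3],[0,0,-40,-0.24,0],[0,0,-70,-0.36,0],[0,0,-100,-0.48,0],[0,0,-108,-0.6,0],[0,0,-108,-0.72,0],[0,0,-108,-0.84,0],[0,0,-108,-0.96,0],[0,0,-108,-1.08,0],[0,0,-108,-1.2,0]]}}

```text
clock: 18.13
position: [0.6354, -0.0902, 0.1662]
ee_rot: [-1.006, 1.465, -1.474]
contact_force: [0.2, 0.0, -1.1]
finger_gap: -0.002
```

```bash
python3 -c "
from h import *
go(0.634,-.095,.1,np.radians(0))"
```

```text
pos [ 0.6354 -0.0902  0.1662] F [ 0.2  0.  -1.1] gap -0.002 t 18.13 j [-0.24  0.6   1.4   0.    1.13  0.13]
axes
 [[-0.355  0.01   0.935]
 [-0.935  0.001 -0.355]
 [-0.004 -1.     0.009]]
shift [ 5.3 66.1 -0.2]
turn about tool y -0.363 or 2.778
```

Call:
{"method": "move_arm", "body": {"plan": [[1,10,0,-0.12,0],[3,25,0,-0.24,0],[5,45,0,-0.36,0],[5,60,0,-0.363,0],[5,66,0,-0.363,0],[5,66,0,-0.363,0]]}}

```text
clock: 18.63
position: [0.6336, -0.0946, 0.0991]
ee_rot: [-1.202, 1.205, -1.213]
contact_force: [-0.4, 0.3, 0.2]
finger_gap: 0.001
```

```bash
python3 -c "
from h import *
go(0.634,-.098,.034,np.radians(0))
snap('side','s22');snap('top','t22')
crop('s22',340,190,460,360,5,'s22c')
crop('t22',390,110,500,200,7,'t22c')"
```

```text
pos [ 0.6336 -0.0946  0.0991] F [-0.4  0.3  0.2] gap 0.001 t 18.63 j [-0.24  0.68  1.46  0.    1.   -0.24]
axes
 [[-0.001  0.008  1.   ]
 [-1.     0.002 -0.001]
 [-0.002 -1.     0.008]]
shift [ 3.5 65.1 -0.1]
turn about tool y -0.001 or 3.14
```

View pics/s22c.png

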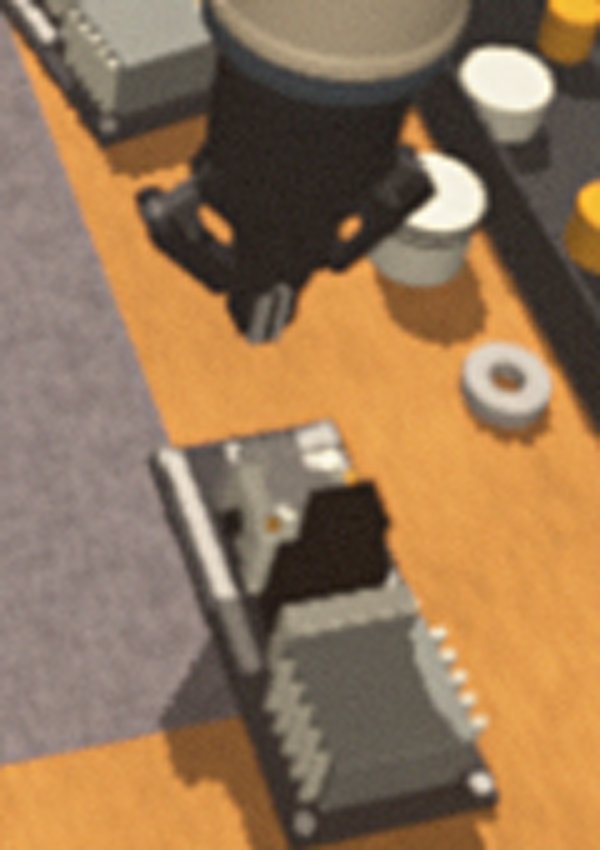

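View pics/t22c.png

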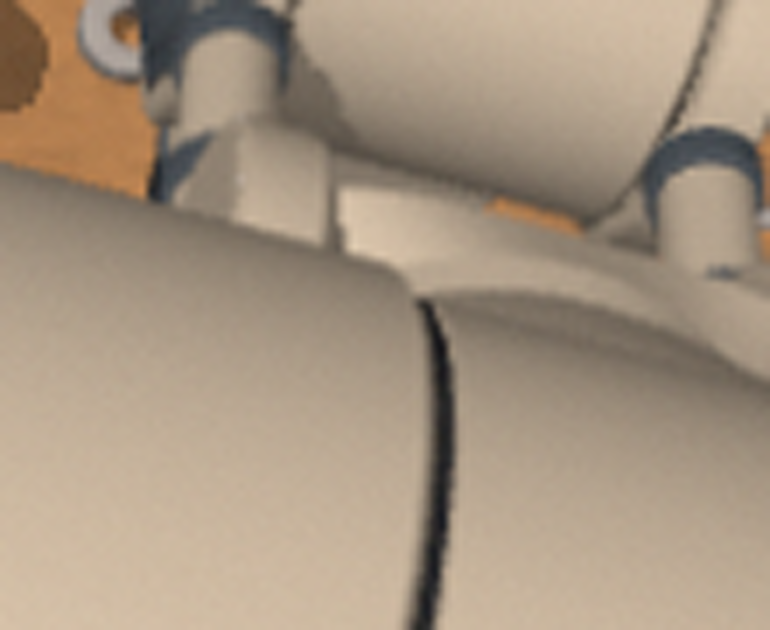

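```bash
python3 -c "
from h import *
s=load('s22')
g=lambda x,y,z: atz(s,x/5+340-.4,y/5+190-.4,z).round(4)
print(g(380,245,0),g(430,270,0),g(425,195,.046),g(440,190,.1))"
```

```text
[ 0.7485 -0.0025  0.    ] [ 0.767  -0.0232  0.    ] [ 0.7588 -0.0117  0.046 ] [ 0.736  -0.0527  0.1   ]
```

Call:
{"method": "move_arm", "body": {"plan": [[2,15,0,0,0],[3,30,0,0,0],[3,45,0,0,0],[3,58,0,0,0],[3,64,0,0,0],[3,64,0,0,0]]}}

```text
clock: 19.23
position: [0.635, -0.0976, 0.0362]
ee_rot: [-1.201, 1.204, -1.214]
contact_force: [-0.4, 0.2, -0.1]
finger_gap: 0.001
```

```bash
python3 -c "
from h import *
go(0.634,-.1215,.034,np.radians(0))
snap('side','s23')
crop('s23',340,190,460,360,5,'s23c')"
```

```text
pos [ 0.635  -0.0976  0.0362] F [-0.4  0.2 -0.1] gap 0.001 t 19.23 j [-0.25  0.77  1.49  0.    0.88 -0.25]
axes
 [[-0.001  0.009  1.   ]
 [-1.     0.001 -0.001]
 [-0.001 -1.     0.009]]
shift [23.9  2.2 -1. ]
turn about tool y -0.001 or 3.14
```

View pics/s23c.png

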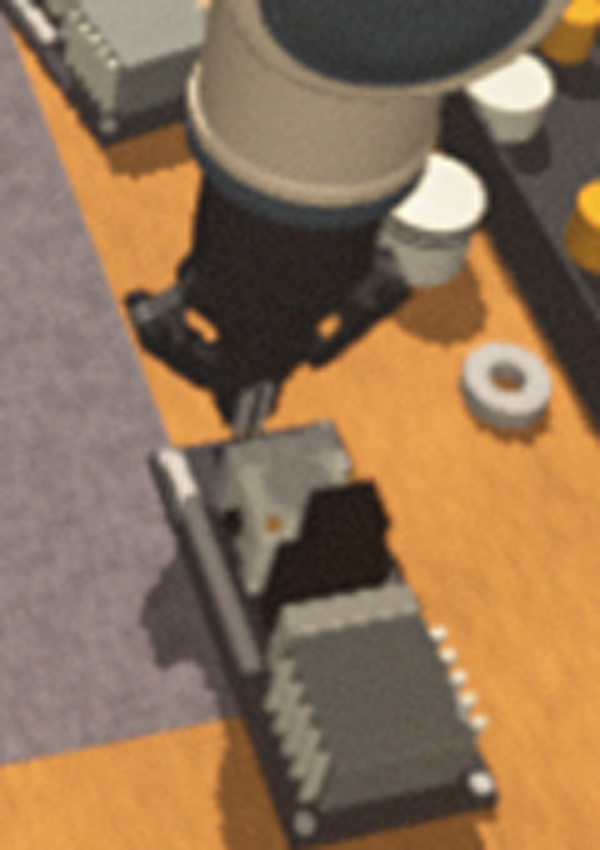

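Call:
{"method": "move_arm", "body": {"plan": [[6,1,-1,0,0],[12,1,-1,0,0],[17,1,-1,0,0],[20,1,-1,0,0],[22,1,-1,0,0],[24,1,-1,0,0],[26,1,-1,0,0],[28,1,-1,0,0],[28,1,-1,0,0]]}}

```text
clock: 20.03
position: [0.6345, -0.1257, 0.0362]
ee_rot: [-1.2, 1.203, -1.214]
contact_force: [1.8, 4.0, 3.0]
finger_gap: -0.002
```

Call:
{"method": "move_arm", "body": {"plan": [[1,0,0,0,0],[2,0,0,0,0],[3,0,0,0,0],[4,0,0,0,0],[4,0,0,0,0]]}}

```text
clock: 20.45
position: [0.6344, -0.1279, 0.0362]
ee_rot: [-1.199, 1.204, -1.212]
contact_force: [2.1, 18.2, 3.7]
finger_gap: 0.004
```

Call:
{"method": "move_arm", "body": {"plan": [[1,0,0,0,0],[2,0,0,0,0],[3,0,0,0,0],[3,0,0,0,0]]}}

```text
clock: 20.78
position: [0.6344, -0.1279, 0.0362]
ee_rot: [-1.196, 1.206, -1.209]
contact_force: [3.2, 28.3, 5.4]
finger_gap: 0.001
```

```bash
python3 -c "
from h import *
go(0.634,-.1279,.036,np.radians(0))
snap('side','s24')
crop('s24',360,250,450,360,8,'s24c');crop('s23',360,250,450,360,8,'s23d')"
```

```text
pos [ 0.6344 -0.1279  0.0362] F [ 3.2 28.3  5.4] gap 0.001 t 20.78 j [-0.3   0.77  1.48  0.01  0.89 -0.3 ]
axes
 [[-0.001  0.01   1.   ]
 [-1.     0.007 -0.001]
 [-0.007 -1.     0.01 ]]
shift [-0.   0.2 -0.4]
turn about tool y -0.001 or 3.141
```

View pics/s24c.png

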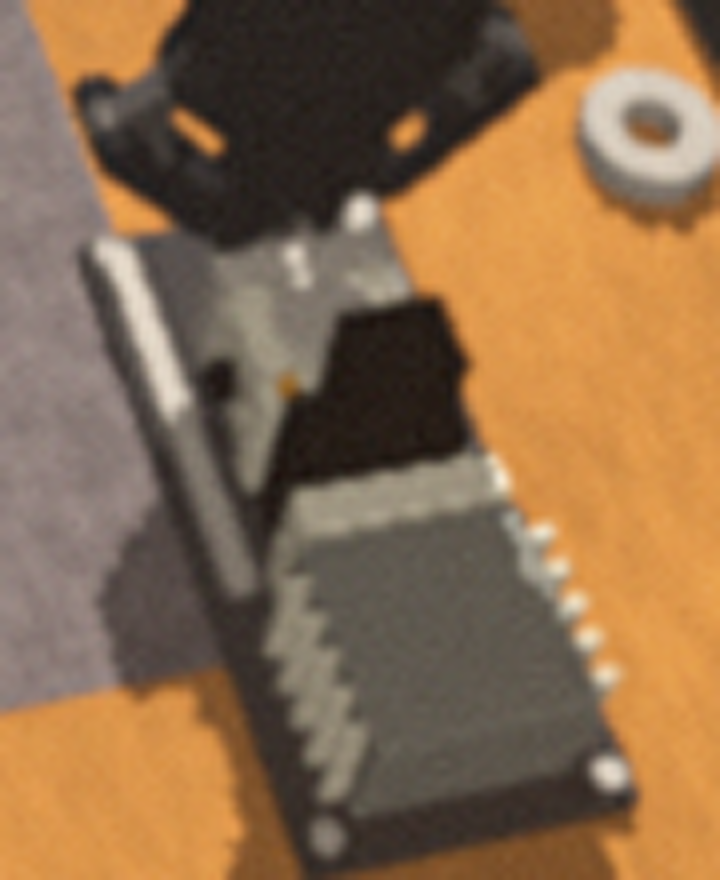

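View pics/s23d.png

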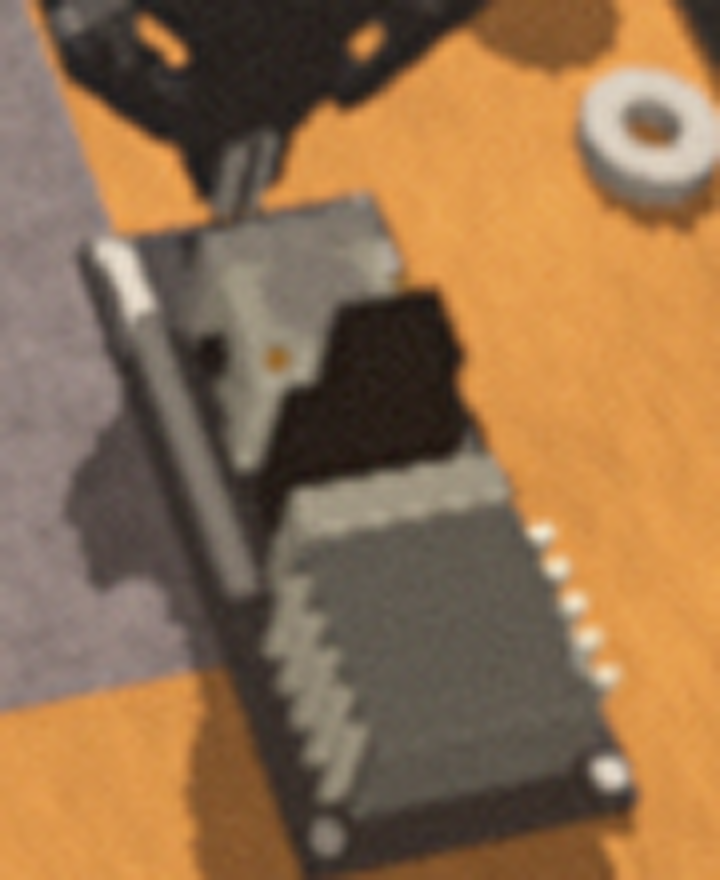

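```bash
python3 -c "
from h import *
s=load('s24')
g=lambda x,y,z: atz(s,x/8+360-.44,y/8+250-.44,z)
print('carb travel',(g(288,384,.051)-g(277,358,.051))[:2], (g(250,492,.03)-g(240,467,.03))[:2])
print('spacer top back corners',g(340,318,.096),g(440,298,.096),'before',g(340,308,.096),g(437,290,.096))
print('spacer far top face y expect -.1905')
for p in [[.62,-.1905,.096],[.648,-.1905,.096],[.62,-.2125,.096],[.648,-.2125,.096],[.612,-.1905,.06],[.656,-.1905,.06]]: print(p,((proj(s,p)-[360,250])*8).round())
q=r.sense();print(q['ft_torque'])
"
```

```text
carb travel [ 5.86300861e-05 -8.05221429e-03] [ 3.78439165e-05 -7.55616803e-03]
spacer top back corners [ 0.62016722 -0.19212737  0.096     ] [ 0.64694146 -0.19208729  0.096     ] before [ 0.62123275 -0.18937952  0.096     ] [ 0.64711298 -0.18971076  0.096     ]
spacer far top face y expect -.1905
[0.62, -0.1905, 0.096] [333. 309.]
[0.648, -0.1905, 0.096] [438. 288.]
[0.62, -0.2125, 0.096] [366. 384.]
[0.648, -0.2125, 0.096] [472. 363.]
[0.612, -0.1905, 0.06] [280. 393.]
[0.656, -0.1905, 0.06] [440. 361.]
[ 4.06146271 -0.49971529  0.05888007]
```

```bash
python3 -c "
from h import *
q=r.sense();print(q['clock'],q['position'],q['contact_force'],q['qvel'].round(4))
print(r.sign_off())
"
```

```text
20.8333 [ 0.6343849  -0.12795947  0.03615941] [ 3.46332969 28.17809763  6.82775167] [ 0.0014  0.0003  0.0016 -0.0017 -0.0014  0.0005]
the job is handed in; nothing more can be done
None
```

The 88 mm spacer now stands upright, tongue up, in the 30 mm gap of the right-hand stand. Its carburettor is pushed home, and I signed off at 20.8 s with the arm still pressing.

**How it went:** I let the spacer swing upright under its own weight from a light tongue-tip grip. I stood it on the bench, gripped the tongue again, lowered it into the gap and pushed the carburettor's rear face with closed fingers.

**Last checks:**
- The carburettor moved 8.0 mm by one point in the picture and 7.6 mm by another, against the 8 mm expected. It then stopped moving, with the push holding at 28 N.
- The spacer is upright on the base plate, centred within about 1 mm of the stand's middle in x. By the side camera its carburettor-side face is about 1.6 mm closer to the flange than ideal, within the 2 mm calibration error.
- The arm kept clear of the oil bottle, piston and bolt jar, though I did not measure them again at the end.

**What went wrong:** on the first try I shook the spacer to tilt it. It slipped out of the grip from low height and landed on its long edge on the mat, so I found it again and changed method.

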